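Unhook a power module past the sprung keeper and seat it in its cradle

ROBOT

A 6-joint arm with a two-finger parallel gripper is mounted at the origin on the work surface. World frame = base frame: x ahead of the robot, y to its left, z up, the work surface at z = 0. Lengths are in m, angles in degrees, forces in N, time in s.
With the tool pointing down it reaches from about 0.4 to 0.825 m from the base axis. Payload 7 kg.
Tool frame: the origin (TCP) lies at the very end of the fingers, on their centre line; the grasp point (between the pads) lies r.grip_depth behind it (r.grip_depth is the distance from the TCP to the grasp point, in m); z points along the fingers, y is the direction in which the jaws open and shut (so a half turn about z gives the same grasp; the last joint's range is limited). The gripper opens to 88 mm and grips with 3 to 60 N. Pads are 19 mm wide; open, the fingers measure 130 mm over their backs; the gripper's body (78 mm by 193 mm) begins 47 mm behind the grasp point.
Start: joints at [83.314, 20.546, 0.682, 0, -70.136, -16.507], TCP at [0.266, 0.62, 0.2] pointing down, gripper open.
Joint ranges: [-176.03, 176.03], [-82.01, 121.73], [-58.28, 71.71], [-173.87, 95.51], [-174.79, -0.11], [-173.66, 173.66]. Speed limits (degrees/s): [136.94, 136.94, 172.46, 180, 180, 180].

INTERFACE

Orientations are given as [roll, pitch, yaw] about the fixed x, y, z axes, in that order (R = Rz(yaw) Ry(pitch) Rx(roll)).
In Python, from plant import r gives the robot as it stands. The module is installed in compiled form; this text tells all that it offers.
- The arm moves only by the tool step_arm, never from a script. Its argument "increments" is a list of rows, each a list of 3 entries, a list of its own where there are three numbers: the shift along the tool's x, y, z in m, then the turn, a rotation vector about the tool's x, y, z in rad, then the closure, from 0 (fully open) to 1 (shut). In form: [[[x, y, z], [wx, wy, wz], grip], ...]. A call has 1 to 10 rows; each row is the pose to reach, as a shift and turn from the pose commanded when the call began, along the tool's axes at that moment; what a row does not reach only later rows make up. A row lasts 1/10 s, in which the tool goes at most 50 mm and 8.59 degrees, less where a joint would pass 70% of its speed; a pose out of reach is approached as far as the arm can. A call with a gripper value outside its range is refused whole. The fingers move at their own pace and stop on an object; "force" is the grip in N (left out, the last holds). Time passes only in rows, so rows that repeat a pose let the fingers close. It gives the time, the measured TCP pose, the force and the opening at its end, in the units of the state.
- r.get_state(): the state, without advancing time (a new reading comes with each control period).
- r.capture(name): name is "scene" or "top"; returns a dict with "color" (420x560x3 uint8, red, green, blue), "intrinsics" (3x3 intrinsics, pixels), "k1" (the pictures are not rectified: a ray, as slopes to the right and down, at radius r is drawn at 1 + k1 r^2 times it, then the intrinsics apply), "rvec" (rotation vector, rad) and "tvec" (3), from world to camera coordinates, as OpenCV has them. Camera axes: x right, y down, z forward; pixel columns grow to the right and rows downward; lengths in m; the calibration is good to about 2 mm. A picture is of the moment at which its call begins. There is no depth.
- r.close_job(): hands the job in, once; it reports no verdict.
The state is a dict: "time_s": time; "joints": joint angles; "qd": joint speeds; "joint_torque": joint torques, N m; "tcp_pos": TCP position; "eef_rot": TCP orientation; "contact_force": force on the tool from outside, world axes, zero at the start; "moment": the same for the moment, N m; "gripper_width": finger opening in m.
Only numpy, scipy, OpenCV 4.12 (cv2) and the standard library are available. Lean on these libraries where they do the work, as an engineer would, in place of code of your own. Each camera call takes 0.05 s, during which the arm holds its last target.

TASK

The power module hangs by its bail from the safety hook of the bench stand. Hold it by the bail, press the hook's sprung keeper open with the bail itself (gently, and keep the gripper off the hook), lift the module up out of the hook, then stand it upright in the shallow grey cradle, flat on its floor, without dropping it, and let go. Leave the other things on the bench where they are.

Things in the scene. Friction and masses are not known exactly. Their poses are not given: they have to be found in the camera images.
- hook: Steel safety hook on a fixed bench stand. Origin on the table under the throat; z up; mouth looks along its -x; post 30 mm square, 225 mm tall at x +105 mm. The hook lies within 13 mm either side of its xz plane, top z 225 mm, lowest at the front z 158 mm. Delicate: more than 15 N between module and hook damages it.
- seat (a point): Top of the hook's level seat, hook frame x +11, z 185 mm: the middle of where the bar hangs (bar's centre within 3 mm of it along x). The seat runs on level to the nose.
- guard (a point): Underside of the overhead guard above the seat, hook frame x +11, z 203 mm; guard's top 215 mm. It blocks a straight lift where the bar hangs (6 mm of play). Its tip is part of a one-piece front jaw (tip, keeper, nose) clamped anywhere in a 36 mm range, not measured: the tip ends between hook x -37 and -1 mm.
- mouth (a point): Nominal middle of the mouth on the seat's level, hook frame x -25, z 185 mm; the true one is up to 18 mm off along x, with the jaw. The nose, a rigid stop 10 mm high ending the seat, stands 13 mm beyond (-x of) the guard's tip, so a bar pressed to the nose, or up to 2.5 mm short of it, can rise past the guard; 35 to 55 mm of rise clears the hook, then out along -x.
- keeper (a joint): Angle of the sprung keeper, a steel U-strap closing the mouth below the guard's tip: 0 shut and upright, up to 0.9 rad pressed outward (hook -x). Hinge 20 mm below the seat's top under the guard's tip, 46 mm long. A bar on the seat meets it with about 1 N, about 2 N at the nose (0.55 rad). It springs shut by itself.
- module: Power module, 0.25 to 0.5 kg: aluminium box 50 (x) by 150 (y) by 45 mm (z) with a rigid steel bail. Origin: centre of the underside, z up, y along the bail bar. Bail legs 14 by 4 mm at y +-77 mm, 158 mm over all; clear window under the bar 95 mm high. It hangs with its axes along the hook's, centred on it within 4 mm.
- bail (a point): Centre of the straight bail bar: 10 mm thick (x), 12 mm high, 158 mm long, underside 140, centre 146, top 152 mm above the module's underside. Free to grasp to either side of the hook.
- cradle: Fixed shallow open tray of grey plastic, outside 72 mm (x) by 174 mm (y) by 24 mm high, walls and floor 5 mm: inside 62 mm by 164 mm. Origin: centre of the underside, z up. The module stands in it lengthwise, its y along the cradle's y, either way round.
- cradle_in (a point): Centre of the cradle's inner floor, 5 mm above the table; axes as the cradle's.
- screwdriver: Bystander: screwdriver lying between the stations.
- jar: Bystander: small jar, 42 mm wide, 55 mm high.
- meter: Bystander: black multimeter 80 by 150 by 35 mm, lying.
- wrench: Bystander: wrench lying on the bench.
- mug: Bystander: white mug 90 mm high.
- spool: Bystander: spool 60 mm wide, 40 mm high.
- partsbin: Bystander: open parts bin 100 by 140 by 50 mm.
Mind the look-alikes: they are no part of the job. What is shaped like the cradle but brown is not meant.

How it is judged:
By the outcome, as a careful person would: the job done as asked, in the order asked, and still so for the second after the job is handed in, with the robot touching nothing.
It also fails if it takes over 58 s, if anything falls off the work surface, if the arm or the gripper's body presses on something with over 40 N, if the wrist force passes 120 N, or if a joint passes its speed limit or range.

## Working session

There is one attempt and no reset: what is moved stays moved. The work goes in short steps, Python scripts to look and compute and a tool call to move; the robot and the scene stay as the last step left them, time stands still between calls to the robot, and variables do not carry over. Pictures are saved under pics/ and viewed, and the job is handed in when it is done.

Besides the shell and the picture viewer there is one more tool, called after "Emit:" as name(argument=value, ...), one argument or row to a line, values as JSON. step_arm: Moves the arm, as the interface text tells. Its arguments: {"type":"object","properties":{"increments":{"type":"array","items":{"type":"array"}},"force":{"type":"number"}},"required":["increments"]}

```bash
mkdir -p pics; cat > h.py <<'E'
import numpy as np, cv2
from plant import r
def cap(name,fn):
    c=r.capture(name); cv2.imwrite('pics/'+fn+'.png',c['color'][:,:,::-1]); 
    np.savez('pics/'+fn+'.npz',**c); return c
def load(fn): return dict(np.load('pics/'+fn+'.npz'))
def proj(c,P):
    P=np.atleast_2d(np.array(P,float)); R=cv2.Rodrigues(np.array(c['rvec'],float))[0]
    X=P@R.T+np.array(c['tvec']).ravel(); s=X[:,:2]/X[:,2:]; q=(s**2).sum(1,keepdims=True)
    s=s*(1+float(c['k1'])*q); K=np.array(c['intrinsics']); return s@K[:2,:2].T+K[:2,2]
def ray(c,uv):
    K=np.array(c['intrinsics']); d=(np.array(uv,float)-K[:2,2])/np.array([K[0,0],K[1,1]]); s=d.copy()
    for _ in range(30): s=d/(1+float(c['k1'])*(s@s))
    R=cv2.Rodrigues(np.array(c['rvec'],float))[0]; t=np.array(c['tvec']).ravel()
    return -R.T@t, R.T@np.array([s[0],s[1],1])
def onz(c,uv,z):
    o,d=ray(c,uv); return o+d*(z-o[2])/d[2]
def crop(fn,out,x0,y0,x1,y1,s):
    im=cv2.imread('pics/'+fn+'.png')[y0:y1,x0:x1]; cv2.imwrite('pics/'+out+'.png',cv2.resize(im,None,fx=s,fy=s,interpolation=cv2.INTER_CUBIC))
E
python3 - <<'E'
from h import *
for n in('scene','top'):
    c=cap(n,n+'0'); print(n,c['intrinsics'],c['k1'],ray(c,(280,210)))
print(r.get_state(), r.grip_depth)
E
```

```text
scene [[511.15090875   0.         274.17029589]
 [  0.         511.15090875 213.52774584]
 [  0.           0.           1.        ]] 0.046191946622343036 (array([ 1.23015652, -1.15907037,  1.04218757]), array([-0.43679164,  0.7150117 , -0.54603026]))
top [[528.03990678   0.         289.54198066]
 [  0.         528.03990678 212.34506317]
 [  0.           0.           1.        ]] -0.012245224522563167 (array([ 4.08857422e-01, -7.30965093e-04,  1.63541353e+00]), array([ 0.07090044,  0.0064975 , -0.9976358 ]))
{'time_s': 0.1, 'joints': array([ 8.33118030e+01,  2.05873447e+01,  6.39224968e-01, -1.65964054e-02,
       -7.01355299e+01, -1.65072255e+01]), 'qd': array([-0.0307597 , -0.01866027,  0.12852786,  0.04658689,  0.00584139,
        0.01084817]), 'joint_torque': array([-1.74540037e-03, -5.84160948e+01,  2.93748629e+01,  7.01556712e+00,
        1.01400545e-02, -5.88023181e-05]), 'tcp_pos': array([0.26570625, 0.61999279, 0.19952137]), 'eef_rot': array([ 1.79915365e+02, -8.81045995e-03, -2.32010668e+01]), 'contact_force': array([-0.28817958, -0.77312295, -0.51084423]), 'moment': array([-0.01135788, -0.00165871, -0.04467931]), 'gripper_width': 0.08722149153523401} 0.0188
```

View pics/scene0.png

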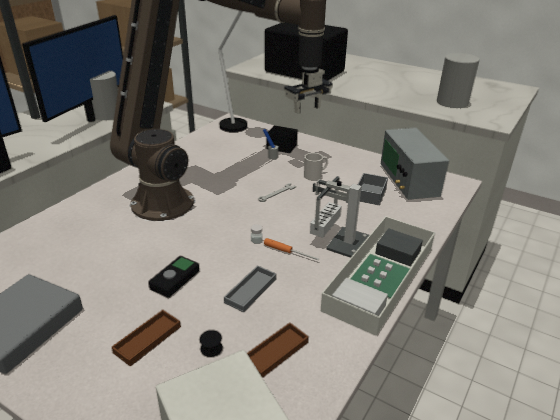

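View pics/top0.png

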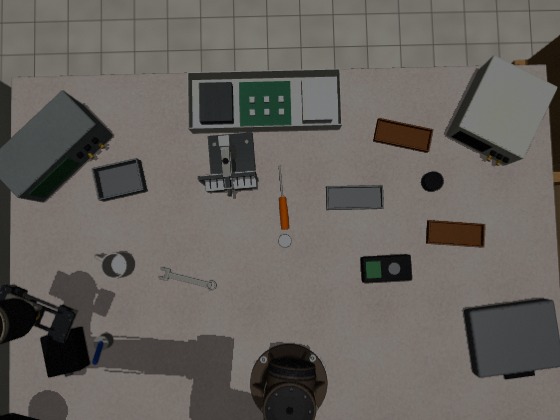

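Top view: robot base at about (289,385), hook with module at about (230,180), grey cradle at about (354,197). The two brown look-alikes are at (403,135) and (455,233). Next I'll zoom in.

```bash
python3 - <<'E'
from h import *
crop('top0','t_hook',185,125,275,205,8)
crop('top0','t_crad',310,170,400,225,8)
crop('scene0','s_hook',295,165,385,260,6)
crop('scene0','s_crad',215,260,285,315,8)
E
```

```text
(no output)
```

View pics/t_hook.png

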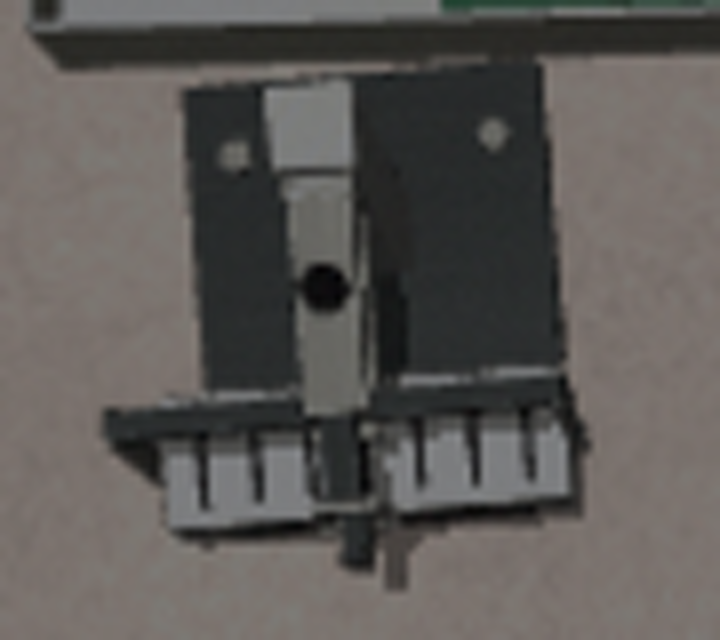

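View pics/t_crad.png

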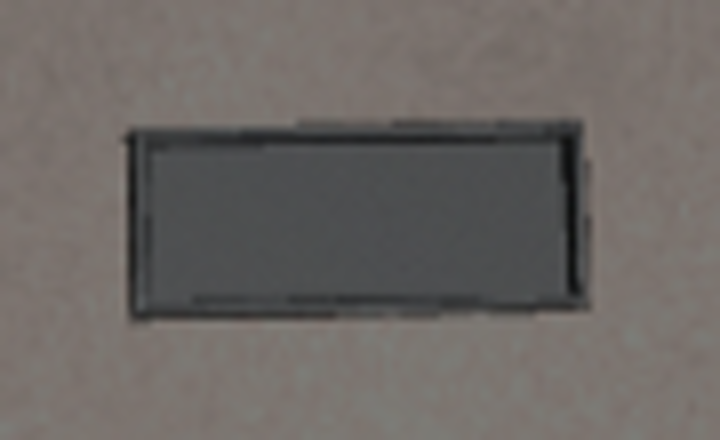

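View pics/s_hook.png

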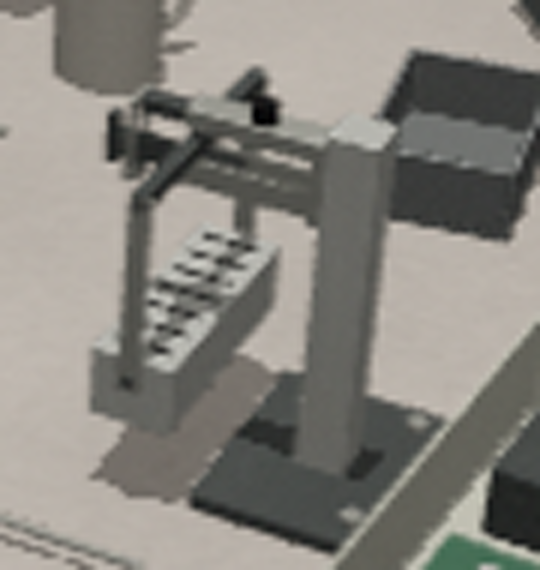

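View pics/s_crad.png

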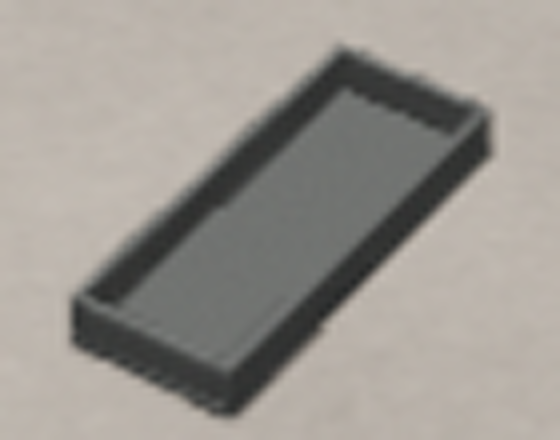

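```bash
cat > fit.py <<'E'
from h import *
from scipy.optimize import least_squares
T=load('top0');S=load('scene0')
def W(p,L):
    L=np.array(L,float)/1000; c,s=np.cos(p[2]),np.sin(p[2])
    return np.c_[p[0]+c*L[:,0]-s*L[:,1],p[1]+s*L[:,0]+c*L[:,1],L[:,2]]
def fit(Lt,ut,Ls,us,p0):
    f=lambda p:np.r_[(proj(T,W(p,Lt))-ut).ravel(),(proj(S,W(p,Ls))-us).ravel()]
    q=least_squares(f,p0,loss='soft_l1'); return q.x,f(q.x).reshape(-1,2)
t=lambda a:np.array(a,float)
if __name__=='__main__':
    ut=t([(265,90),(350,80),(352,165),(272,172)])/8+[185,125]
    us=t([(385,155),(335,140),(355,118),(397,130)])/6+[295,165]
    p,e=fit([(120,15,225),(120,-15,225),(90,-15,225),(90,15,225)],ut,[(120,-15,225),(90,-15,225),(90,15,225),(120,15,225)],us,[.6,.15,0]); print('hook',p,np.degrees(p[2]));print(e.round(1))
    ut=t([(130,132),(580,124),(588,303),(133,312)])/8+[310,170]
    us=t([(75,298),(342,47),(490,112),(230,375)])/8+[215,260]
    p,e=fit([(36,87,24),(36,-87,24),(-36,-87,24),(-36,87,24)],ut,[(-36,-87,24),(-36,87,24),(36,87,24),(36,-87,24)],us,[.6,-.2,0]); print('cradle',p,np.degrees(p[2]));print(e.round(1))
    # bar ends at z=197
    for uv in [(105,410),(110,438),(562,375),(570,405)]: print('bar',onz(T,t(uv)/8+[185,125],.197))
    for uv in [(258,70),(140,200)]: print('barS',onz(S,t(uv)/6+[295,165],.197))
E
python3 fit.py
python3 - <<'E'
from h import *
crop('top0','t_h2',215,165,245,205,20)
crop('scene0','s_h2',305,172,360,212,14)
E
```

```text
hook [0.59778949 0.14861653 0.06489141] 3.718003980110008
[[-0.4 -1.3]
 [ 0.1 -1. ]
 [ 0.7 -0.7]
 [-0.4 -0.6]
 [-1.3 -0.7]
 [-2.  -0.7]
 [-1.8 -1.2]
 [ 0.1 -0.8]]
cradle [ 0.55890637 -0.22024432 -0.00378242] -0.21671642793339896
[[-0.3 -1. ]
 [-0.  -1.3]
 [-0.2 -0.3]
 [ 0.  -0.2]
 [-1.5 -0.1]
 [-0.7 -0.8]
 [ 0.1 -0.6]
 [-0.6 -0.1]]
bar [0.60961113 0.23043137 0.197     ]
bar [0.59991863 0.2288686  0.197     ]
bar [0.61765743 0.07379777 0.197     ]
bar [0.6072325  0.07129136 0.197     ]
barS [0.60782842 0.22985389 0.197     ]
barS [0.61884321 0.07109921 0.197     ]
```

View pics/t_h2.png

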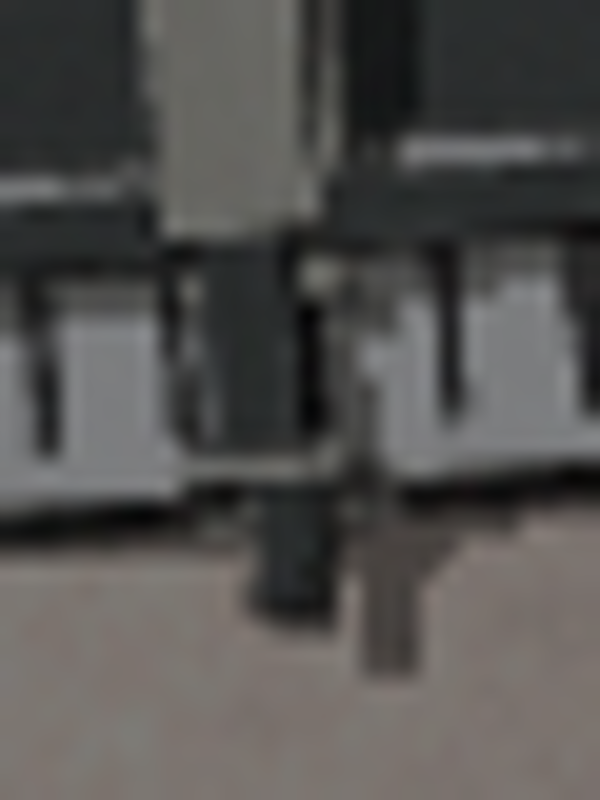

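View pics/s_h2.png

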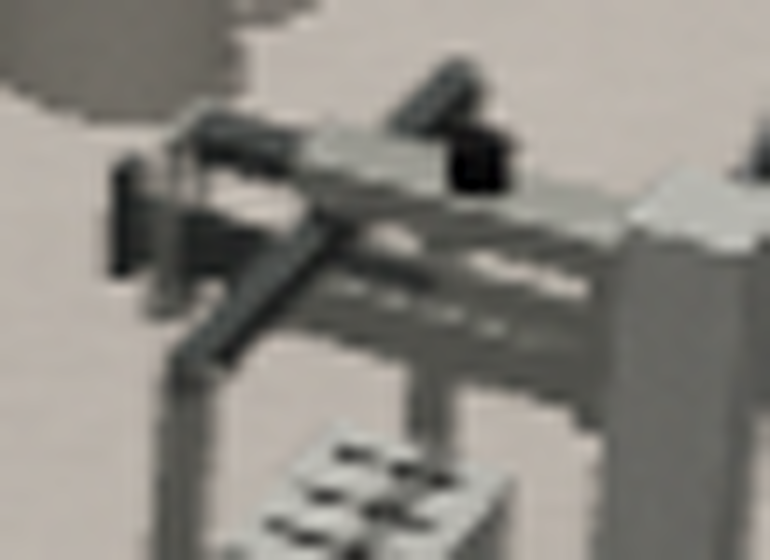

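```bash
cat > fit2.py <<'E'
from fit import *
def cv(u,s,x0,y0): return (t(u)+.5)/s-.5+[x0,y0]
ut=cv([(265,90),(350,80),(352,165),(272,172)],8,185,125)
us=cv([(385,155),(335,140),(355,118),(397,130)],6,295,165)
H,e=fit([(120,15,225),(120,-15,225),(90,-15,225),(90,15,225)],ut,[(120,-15,225),(90,-15,225),(90,15,225),(120,15,225)],us,[.6,.15,0])
ut=cv([(130,132),(580,124),(588,303),(133,312)],8,310,170)
us=cv([(75,298),(342,47),(490,112),(230,375)],8,215,260)
C,e2=fit([(36,87,24),(36,-87,24),(-36,-87,24),(-36,87,24)],ut,[(-36,-87,24),(-36,87,24),(36,87,24),(36,-87,24)],us,[.6,-.2,0])
def inh(P):
    c,s=np.cos(H[2]),np.sin(H[2]); d=P-np.array([H[0],H[1],0]); return (np.array([c*d[0]+s*d[1],-s*d[0]+c*d[1],d[2]])*1000).round(1)
if __name__=='__main__':
    print('hook',H,np.degrees(H[2]));print(e.round(1)); print('cradle',C,np.degrees(C[2]));print(e2.round(1))
    for uv in [(105,410),(110,438),(562,375),(570,405)]: 
        P=onz(T,cv(uv,8,185,125),.197);print('bar',P,inh(P))
    for uv in [(258,70),(140,200)]: 
        P=onz(S,cv(uv,6,295,165),.197);print('barS',P,inh(P))
    for n,uv,z in [('strap',(260,465),.211),('noseend',(295,610),.195),('guardlight end',(235,235),.225),('gtipdark',(260,450),.215)]:
        P=onz(T,cv(uv,20,215,165),z);print(n,P,inh(P))
    for n,uv,z in [('strap top',(185,140),.211),('nose top outer',(125,165),.195),('nose bottom?',(120,270),.158),('tip guard top',(205,115),.215)]:
        P=onz(S,cv(uv,14,305,172),z);print(n,P,inh(P))
E
python3 fit2.py
```

```text
hook [0.59800741 0.14933176 0.06835365] 3.916375679957525
[[-0.4 -0.9]
 [ 0.1 -0.6]
 [ 0.8 -0.3]
 [-0.3 -0.2]
 [-0.7 -0.4]
 [-1.4 -0.4]
 [-1.2 -0.9]
 [ 0.7 -0.5]]
cradle [ 0.55862522 -0.21926608 -0.00422948] -0.24233141777966902
[[-0.1 -0.5]
 [ 0.1 -0.7]
 [-0.1  0.2]
 [ 0.1  0.4]
 [-0.9  0.1]
 [-0.2 -0.5]
 [ 0.7 -0.4]
 [-0.   0.1]]
bar [0.61084876 0.23161006 0.197     ] [ 18.4  81.2 197. ]
bar [0.60115519 0.23004665 0.197     ] [  8.7  80.3 197. ]
bar [0.61889686 0.07496965 0.197     ] [ 15.8 -75.6 197. ]
bar [0.6084708  0.07246254 0.197     ] [  5.2 -77.4 197. ]
barS [0.60536485 0.23164568 0.197     ] [ 13.   81.6 197. ]
barS [0.61655983 0.07256699 0.197     ] [ 13.3 -77.9 197. ]
strap [0.57416304 0.14910995 0.211     ] [-23.8   1.4 211. ]
noseend [0.55594653 0.14638715 0.195     ] [-4.22e+01 -1.00e-01  1.95e+02]
guardlight end [0.60368402 0.15040309 0.225     ] [  5.7   0.7 225. ]
gtipdark [0.57573594 0.14865048 0.215     ] [-22.3   0.8 215. ]
strap top [0.57768058 0.14125457 0.211     ] [-20.8  -6.7 211. ]
nose top outer [0.55897815 0.14804553 0.195     ] [-39.    1.4 195. ]
nose bottom? [0.55302111 0.16041848 0.158     ] [-44.1  14.1 158. ]
tip guard top [0.57911788 0.14785124 0.215     ] [-1.89e+01 -2.00e-01  2.15e+02]
```

```bash
cat > mv.py <<'E'
from h import *
from scipy.spatial.transform import Rotation as Ro
def rel(pos,yaw,cur=None,curR=None):
    s=r.get_state(); p=s['tcp_pos'] if cur is None else np.array(cur)
    R=Ro.from_euler('xyz',s['eef_rot'] if curR is None else curR,degrees=True); G=Ro.from_euler('xyz',[180,0,yaw],degrees=True)
    return R.inv().apply(np.array(pos)-p).round(4),(R.inv()*G).as_rotvec().round(4)
E
python3 - <<'E'
from fit2 import *
from mv import *
P=W(H,[(11.5,30,172)])[0]; print(P,np.degrees(H[2])-90)
print(rel([P[0],P[1],.28],np.degrees(H[2])-90))
E
```

```text
[0.60743154 0.18004716 0.172     ] -86.08362432004247
(array([ 0.4874,  0.2699, -0.08  ]), array([ 1.2000e-03, -9.0000e-04,  1.0975e+00]))
```

Emit:
step_arm(
  increments=[
    [[0.02, 0.01, -0.04], [0, 0, 0.1], 0],
    [[0.06, 0.033, -0.08], [0, 0, 0.25], 0],
    [[0.11, 0.06, -0.08], [0, 0, 0.4], 0],
    [[0.15, 0.083, -0.08], [0, 0, 0.55], 0],
    [[0.19, 0.105, -0.08], [0, 0, 0.7], 0],
    [[0.23, 0.127, -0.08], [0, 0, 0.85], 0],
    [[0.27, 0.15, -0.08], [0, 0, 0.97], 0],
    [[0.31, 0.172, -0.08], [0, 0, 1.0975], 0],
    [[0.35, 0.194, -0.08], [0, 0, 1.0975], 0],
    [[0.39, 0.216, -0.08], [0, 0, 1.0975], 0],
  ],
)

```text
time_s: 1.1
tcp_pos: [0.5399, 0.2665, 0.2802]
eef_rot: [180.0, -0.0, -86.1]
contact_force: [0.6, 1.3, -0.5]
gripper_width: 0.0878
```

```bash
python3 - <<'E'
from fit2 import *
from mv import *
P=W(H,[(11.5,30,172)])[0]
print(r.get_state()['tcp_pos'],r.get_state()['eef_rot'],rel([P[0],P[1],.28],np.degrees(H[2])-90))
E
```

```text
[0.53993779 0.26652895 0.28017552] [ 1.79979874e+02 -6.04095971e-03 -8.60841903e+01] (array([ 0.0909, -0.0614,  0.0002]), array([ 0.0004, -0.0001, -0.    ]))
```

Emit:
step_arm(
  increments=[
    [[0.04, -0.027, 0], [0, 0, 0], 0.2],
    [[0.075, -0.05, 0], [0, 0, 0], 0.4],
    [[0.0909, -0.0614, 0], [0, 0, 0], 0.5],
    [[0.0909, -0.0614, 0.02], [0, 0, 0], 0.5],
    [[0.0909, -0.0614, 0.02], [0, 0, 0], 0.5],
    [[0.0909, -0.0614, 0.02], [0, 0, 0], 0.5],
  ],
  force=20,
)

```text
time_s: 1.7
tcp_pos: [0.6064, 0.1816, 0.26]
eef_rot: [179.9, -0.1, -86.1]
contact_force: [-0.6, 0.1, 0.7]
gripper_width: 0.0462
```

```bash
python3 - <<'E'
from h import *
cap('top','top1');cap('scene','scene1')
print(r.get_state()['tcp_pos'],r.get_state()['contact_force'])
crop('top1','t1',185,125,275,205,7);crop('scene1','s1',290,140,390,240,6)
c=load('top1');s=load('scene1');p=r.get_state()['tcp_pos'];print(proj(c,p),proj(s,p))
E
```

```text
[0.60681013 0.18234439 0.26118519] [ 0.55958687 -0.59379386  0.83926688]
[[212.52861994 173.54490724]] [[332.6781817  165.25299095]]
```

View pics/t1.png

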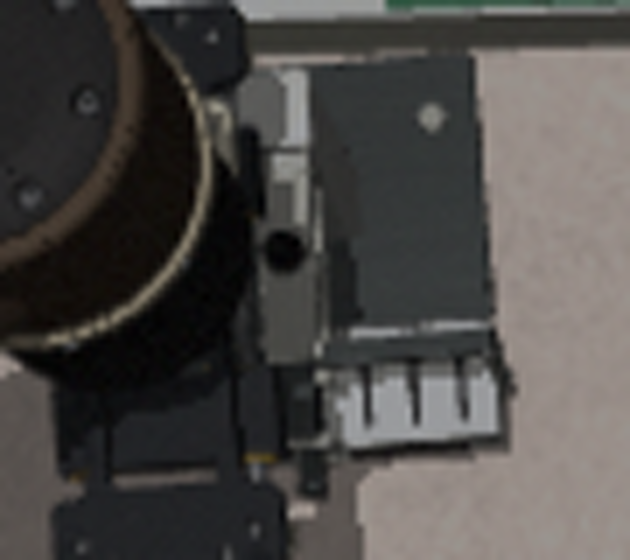

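View pics/s1.png

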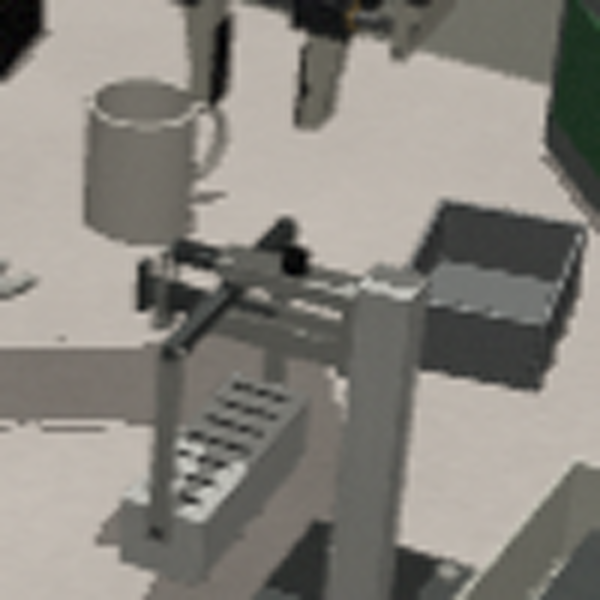

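```bash
python3 - <<'E'
from fit2 import *
s=load('scene1');p=r.get_state()['tcp_pos'];hx=np.array([np.cos(H[2]),np.sin(H[2]),0]);hy=np.array([-hx[1],hx[0],0])
for a in(-.033,-.023,.023,.033):
  for b in (-.0095,.0095):
    q=proj(s,p+a*hx+b*hy)[0]; print(a,b,q.round(1),((q-[290,140]+.5)*6-.5).round(0))
crop('scene1','s1b',310,130,360,170,14)
E
```

```text
-0.033 -0.0095 [322.1 164.1] [195. 147.]
-0.033 0.0095 [324.5 161.7] [210. 133.]
-0.023 -0.0095 [325.  164.8] [212. 151.]
-0.023 0.0095 [327.3 162.4] [226. 137.]
0.023 -0.0095 [338.1 168.2] [291. 171.]
0.023 0.0095 [340.4 165.7] [305. 157.]
0.033 -0.0095 [341.  168.9] [309. 176.]
0.033 0.0095 [343.3 166.4] [322. 161.]
```

View pics/s1b.png

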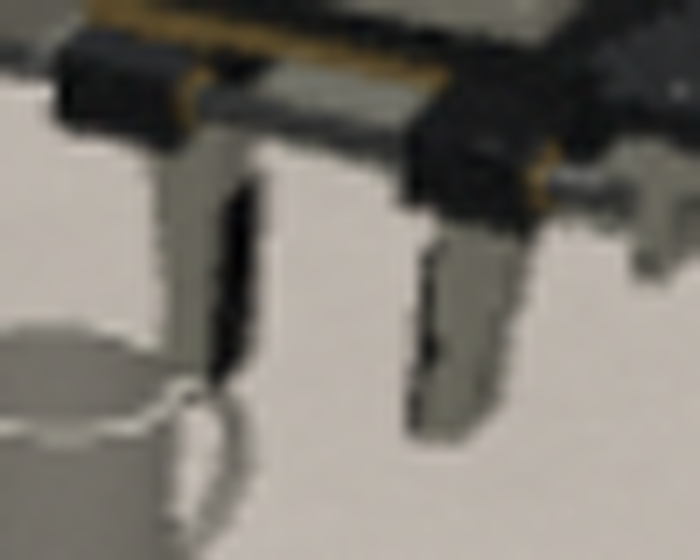

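```bash
python3 - <<'E'
from fit2 import *
s=load('scene0');p=np.array([.2657,.62,.1995]);y=np.radians(-23.2);ty=np.array([np.sin(y),-np.cos(y),0]);tx=np.array([np.cos(y),np.sin(y),0])
for a in(-.065,-.044,.044,.065):
    q=proj(s,p+a*ty)[0]; print(a,q.round(1),((q-[280,60]+.5)*10-.5).round(0))
crop('scene0','s0g',280,60,340,120,10)
E
```

```text
-0.065 [319.  112.5] [394. 530.]
-0.044 [315.1 113.6] [355. 540.]
0.044 [298.4 118.1] [188. 585.]
0.065 [294.3 119.2] [147. 596.]
```

View pics/s0g.png

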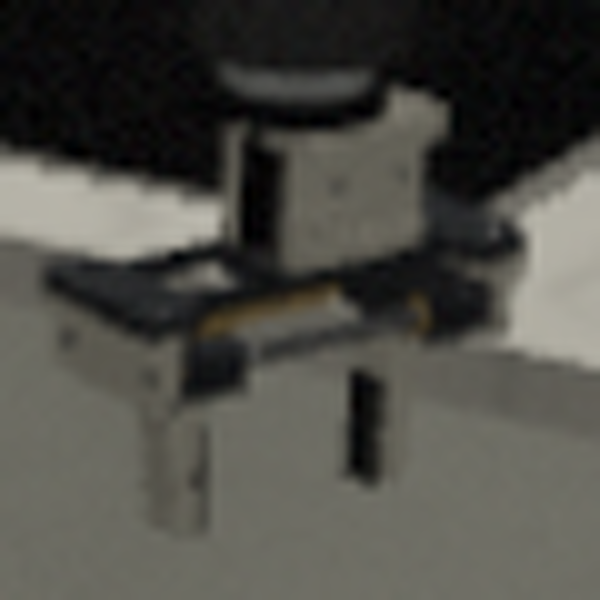

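```bash
python3 - <<'E'
from fit2 import *
a=np.linspace(0,2*np.pi,60)
for n,(x0,y0,x1,y1,f) in {'top0':(230,330,350,420,6),'scene0':(115,120,215,230,5)}.items():
    c=load(n); im=cv2.imread(f'pics/{n}.png')
    im=cv2.resize(im[y0:y1,x0:x1],None,fx=f,fy=f,interpolation=cv2.INTER_CUBIC)
    for R,z in((.1,0),(.095,.0)):
        q=proj(c,np.c_[R*np.cos(a),R*np.sin(a),0*a+z]); q=((q-[x0,y0]+.5)*f).astype(int)
        cv2.polylines(im,[q],True,(0,255,0),1)
    q=((proj(c,[[0,0,0]])[0]-[x0,y0]+.5)*f).astype(int);cv2.circle(im,tuple(int(v) for v in q),3,(0,0,255),-1)
    cv2.imwrite(f'pics/base_{n}.png',im)
E
```

```text
(no output)
```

View pics/base_top0.png

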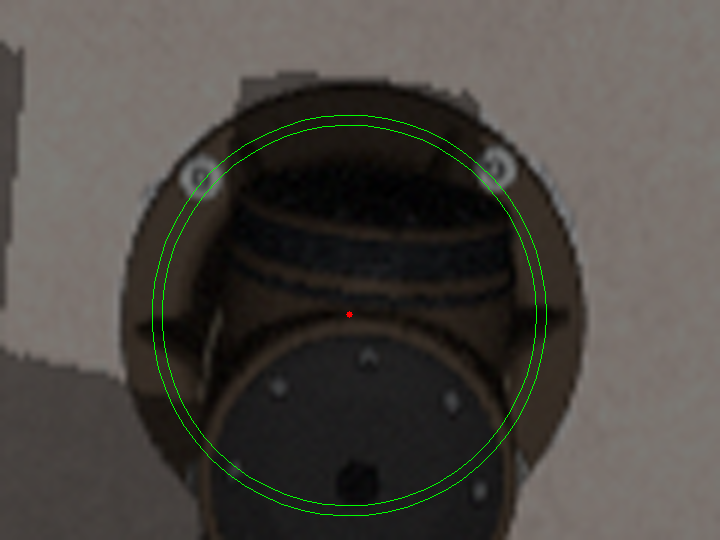

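View pics/base_scene0.png

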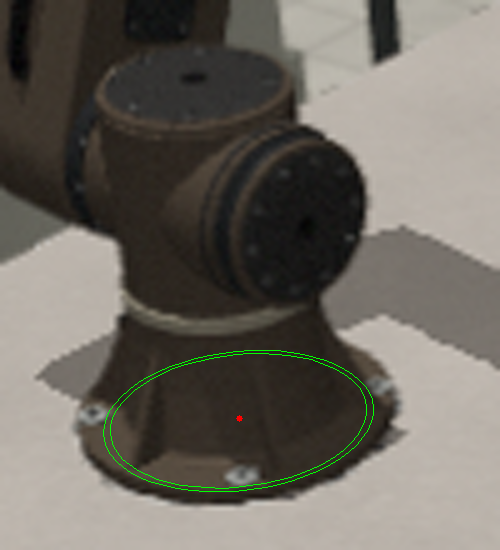

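Emit:
step_arm(
  increments=[
    [[0, 0, 0.03], [0, 0, 0], 0.5],
    [[0, 0, 0.055], [0, 0, 0], 0.5],
    [[0, 0, 0.07], [0, 0, 0], 0.5],
    [[0, 0, 0.08], [0, 0, 0], 0.5],
    [[0, 0, 0.084], [0, 0, 0], 0.5],
    [[0, 0, 0.084], [0, 0, 0], 0.5],
    [[0, 0, 0.084], [0, 0, 0], 0.5],
  ],
)

```text
time_s: 2.5
tcp_pos: [0.6073, 0.1822, 0.1775]
eef_rot: [-179.9, 0.0, -86.1]
contact_force: [0.8, 0.5, -0.4]
gripper_width: 0.0438
```

```bash
python3 - <<'E'
from fit2 import *
cap('scene','scene2');cap('top','top2')
print(r.get_state())
crop('scene2','s2',305,155,365,215,12)
crop('top2','t2',185,125,275,205,7)
E
```

```text
{'time_s': 2.6, 'joints': array([ 3.43105348e+01,  1.75134751e+01, -6.79919398e+00,  1.28877761e-02,
       -6.55937534e+01, -3.03817749e+01]), 'qd': array([-0.11773957,  0.06618754, -0.27445693, -0.03141054,  0.09274479,
        0.01963749]), 'joint_torque': array([ 5.18069649e-02, -5.29577565e+01,  2.83303070e+01,  6.77427739e+00,
       -9.92974645e-03, -4.64093660e-05]), 'tcp_pos': array([0.60722764, 0.18208111, 0.17744094]), 'eef_rot': array([-1.79913333e+02,  3.71954876e-02, -8.60658963e+01]), 'contact_force': array([-0.24214678,  0.72543825, -0.04239154]), 'moment': array([ 0.1029454 , -0.03690873, -0.03722137]), 'gripper_width': 0.04376621983816968}
```

View pics/s2.png

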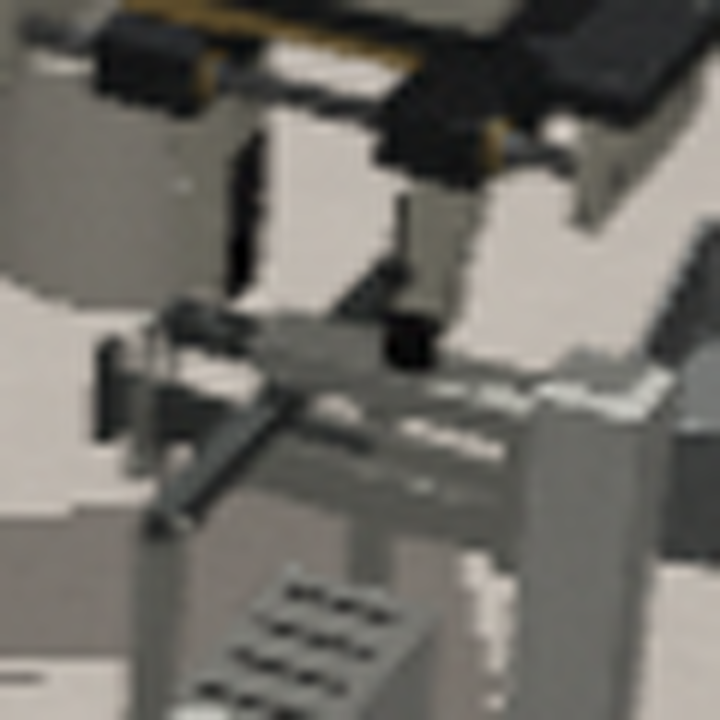

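View pics/t2.png

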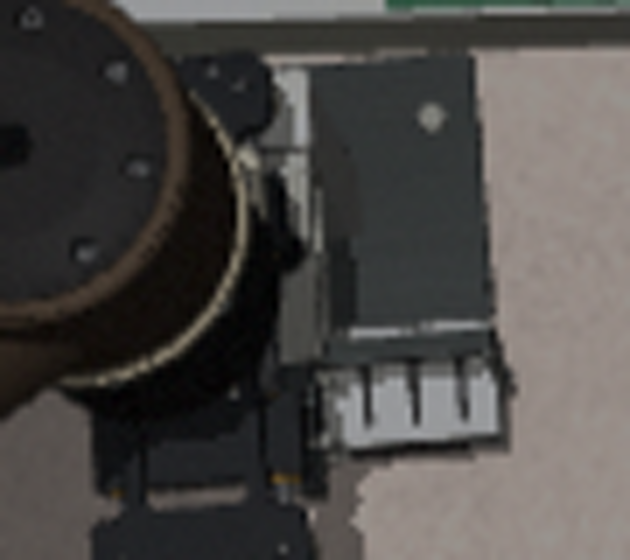

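```bash
python3 - <<'E'
from fit2 import *
s=load('scene2');p=r.get_state()['tcp_pos'];hx=np.array([np.cos(H[2]),np.sin(H[2]),0]);hy=np.array([-hx[1],hx[0],0])
for dz in (0,.02,.066):
 for a in(-.03,-.022,.022,.03):
  for b in (-.0095,.0095):
    q=proj(s,p+a*hx+b*hy+[0,0,dz])[0]; print(dz,a,b,((q-[305,155]+.5)*12-.5).round(0))
E
```

```text
0 -0.03 -0.0095 [203. 385.]
0 -0.03 0.0095 [231. 355.]
0 -0.022 -0.0095 [229. 392.]
0 -0.022 0.0095 [257. 362.]
0 0.022 -0.0095 [376. 433.]
0 0.022 0.0095 [403. 402.]
0 0.03 -0.0095 [403. 440.]
0 0.03 0.0095 [430. 409.]
0.02 -0.03 -0.0095 [207. 323.]
0.02 -0.03 0.0095 [235. 293.]
0.02 -0.022 -0.0095 [234. 330.]
0.02 -0.022 0.0095 [262. 300.]
0.02 0.022 -0.0095 [382. 370.]
0.02 0.022 0.0095 [409. 339.]
0.02 0.03 -0.0095 [409. 377.]
0.02 0.03 0.0095 [436. 347.]
0.066 -0.03 -0.0095 [218. 176.]
0.066 -0.03 0.0095 [246. 147.]
0.066 -0.022 -0.0095 [245. 183.]
0.066 -0.022 0.0095 [273. 154.]
0.066 0.022 -0.0095 [395. 222.]
0.066 0.022 0.0095 [423. 192.]
0.066 0.03 -0.0095 [423. 229.]
0.066 0.03 0.0095 [450. 199.]
```

```bash
python3 - <<'E'
from fit2 import *
s=load('top2');p=r.get_state()['tcp_pos'];hx=np.array([np.cos(H[2]),np.sin(H[2]),0]);hy=np.array([-hx[1],hx[0],0])
f=lambda P:((proj(s,P)[0]-[185,125]+.5)*7-.5).round(0)
for h in (.3,.4,.5): print(h,f([p[0],p[1],h]))
for a in(-.0965,.0965):
  for b in (-.039,.039):
   print('body',a,b,f(p+a*hx+b*hy+[0,0,.066]),f(p+a*hx+b*hy+[0,0,.12]))
crop('top2','t2b',160,100,260,210,6)
c=load('scene2')
im=cv2.imread('pics/scene2.png'); cv2.imwrite('pics/s2full.png',cv2.resize(im[60:220,240:430],None,fx=4,fy=4,interpolation=cv2.INTER_CUBIC))
E
```

```text
0.3 [182. 327.]
0.4 [140. 284.]
0.5 [ 92. 234.]
body -0.0965 -0.039 [328. 591.] [313. 581.]
body -0.0965 0.039 [121. 611.] [ 98. 601.]
body 0.0965 -0.039 [283.  88.] [267.  57.]
body 0.0965 0.039 [ 79. 107.] [54. 77.]
```

View pics/t2b.png

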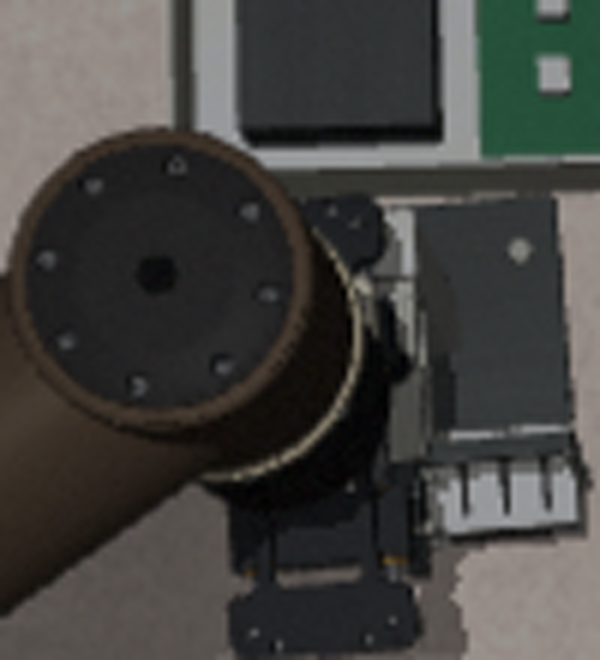

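View pics/s2full.png

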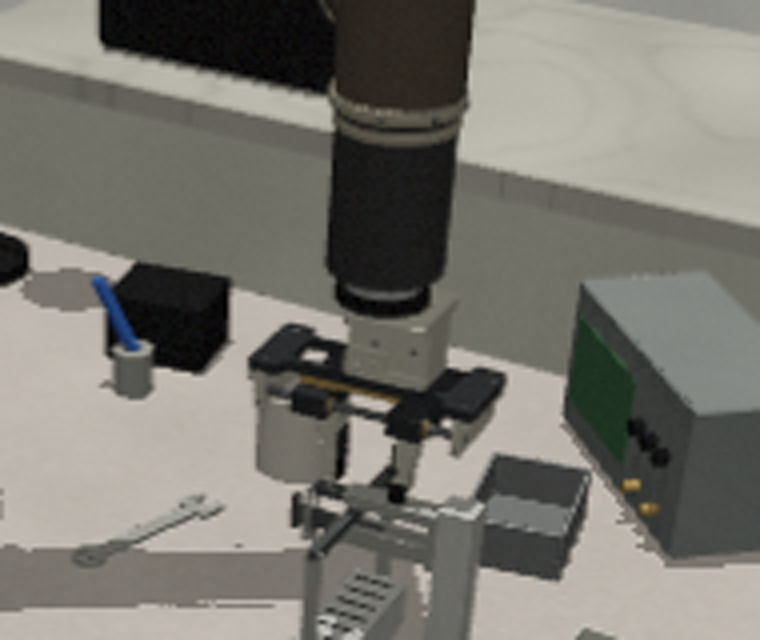

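Emit:
step_arm(
  increments=[
    [[0, 0, 0], [0, 0, 0], 0.7],
    [[0, 0, 0], [0, 0, 0], 0.8],
    [[0, 0, 0], [0, 0, 0], 0.85],
    [[0, 0, 0], [0, 0, 0], 0.9],
    [[0, 0, 0], [0, 0, 0], 0.95],
    [[0, 0, 0], [0, 0, 0], 0.95],
  ],
  force=4,
)

```text
time_s: 3.2
tcp_pos: [0.6067, 0.1818, 0.1764]
eef_rot: [180.0, -0.0, -86.1]
contact_force: [0.0, 0.2, 0.3]
gripper_width: 0.0054
```

```bash
python3 - <<'E'
from fit2 import *
cap('scene','scene3')
s=r.get_state();print(s['tcp_pos'],s['eef_rot'],s['contact_force'],s['gripper_width'])
crop('scene3','s3',305,155,365,215,12)
E
```

```text
[0.60672715 0.18179609 0.17634686] [ 1.79997927e+02 -1.10373355e-03 -8.60737072e+01] [ 0.22161352 -0.07991534  0.39113737] 0.0049868849304855085
```

View pics/s3.png

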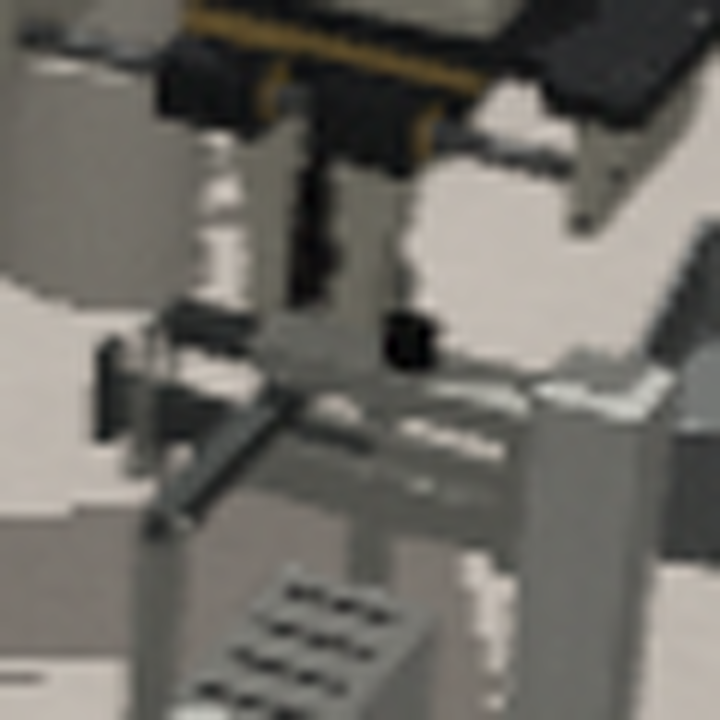

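Emit:
step_arm(
  increments=[
    [[0, 0, -0.005], [0, 0, 0], 0.5],
    [[0, 0, -0.005], [0, 0, 0], 0.5],
    [[0, 0, -0.005], [0, 0, 0], 0.5],
    [[0, 0, 0], [0, 0, 0], 0.5],
    [[0, 0, 0.01], [0, 0, 0], 0.5],
    [[0, 0, 0.018], [0, 0, 0], 0.5],
    [[0, 0, 0.022], [0, 0, 0], 0.5],
    [[0, 0, 0.022], [0, 0, 0], 0.5],
    [[0, 0, 0.022], [0, 0, 0], 0.5],
  ],
)

```text
time_s: 4.15
tcp_pos: [0.6068, 0.1818, 0.1542]
eef_rot: [180.0, -0.0, -86.1]
contact_force: [0.1, 0.9, 0.7]
gripper_width: 0.0441
```

```bash
python3 - <<'E'
from fit2 import *
cap('scene','scene4')
s=r.get_state();print(s['tcp_pos'],s['eef_rot'],s['contact_force'],s['gripper_width'])
crop('scene4','s4',305,155,365,215,12)
E
```

```text
[0.60696488 0.18183541 0.15456575] [-1.79979892e+02 -1.65926726e-03 -8.60707180e+01] [ 0.04586451 -0.05871784  0.81652911] 0.043461202102170485
```

View pics/s4.png

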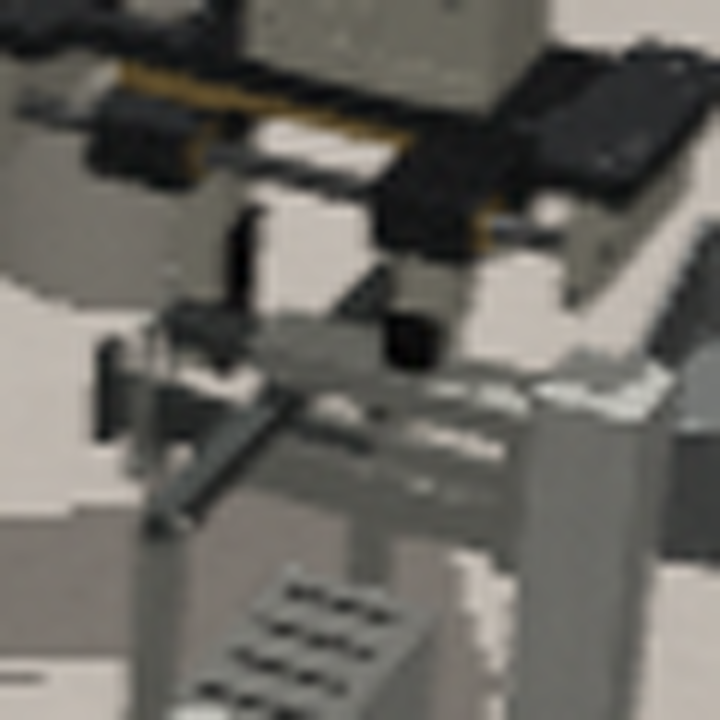

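Emit:
step_arm(
  increments=[
    [[0, 0, 0.003], [0, 0, 0], 0.7],
    [[0, 0, 0.003], [0, 0, 0], 0.8],
    [[0, 0, 0.003], [0, 0, 0], 0.85],
    [[0, 0, 0.003], [0, 0, 0], 0.9],
    [[0, 0, 0.003], [0, 0, 0], 0.95],
    [[0, 0, 0.003], [0, 0, 0], 1.0],
  ],
  force=4,
)

```text
time_s: 4.8
tcp_pos: [0.607, 0.1819, 0.1515]
eef_rot: [-180.0, 0.0, -86.1]
contact_force: [1.8, 1.3, -0.7]
gripper_width: 0.0101
```

```bash
python3 - <<'E'
from fit2 import *
s=r.get_state();print(s['tcp_pos'],s['eef_rot'],s['contact_force'],s['moment'],s['gripper_width'])
E
```

```text
[0.6070446  0.18190598 0.15151307] [-1.79964721e+02  1.06366332e-02 -8.60745531e+01] [ 1.84086665  1.27981587 -0.71810273] [ 0.18653336 -0.34864693  0.06925077] 0.010055568817186786
```

Emit:
step_arm(
  increments=[
    [[0, 0, 0], [0, 0, 0], 1],
    [[0, 0, 0], [0, 0, 0], 1],
    [[0, 0, 0], [0, 0, 0], 1],
    [[0, 0, 0], [0, 0, 0], 1],
  ],
  force=55,
)

```text
time_s: 5.2
tcp_pos: [0.6069, 0.1819, 0.1515]
eef_rot: [-180.0, 0.0, -86.1]
contact_force: [1.4, 1.1, 0.6]
gripper_width: 0.0093
```

```bash
python3 - <<'E'
from fit2 import *
s=r.get_state();print(s['tcp_pos'],s['eef_rot'],s['contact_force'],s['moment'],s['gripper_width'])
E
```

```text
[0.60692801 0.18189424 0.15151388] [-1.79975312e+02  8.07668298e-03 -8.60731047e+01] [1.41713903 1.12069102 0.56932595] [ 0.19442236 -0.49000449 -0.01582568] 0.009320618289005605
```

Emit:
step_arm(
  increments=[
    [[0, 0, -0.001], [0, 0, 0], 1],
    [[0, 0, -0.002], [0, 0, 0], 1],
    [[0, 0, -0.003], [0, 0, 0], 1],
    [[0, 0, -0.003], [0, 0, 0], 1],
    [[0, 0, -0.003], [0, 0, 0], 1],
  ],
)

```text
time_s: 5.7
tcp_pos: [0.6065, 0.1817, 0.1542]
eef_rot: [180.0, -0.0, -86.1]
contact_force: [-0.5, 0.2, -3.0]
gripper_width: 0.0096
```

```bash
python3 - <<'E'
from fit2 import *
cap('scene','scene5');cap('top','top5')
s=r.get_state();print(s['tcp_pos'],s['eef_rot'],s['contact_force'],s['moment'],s['gripper_width'])
crop('scene5','s5',295,155,375,245,7)
E
```

```text
[0.60661771 0.181743   0.15419754] [ 1.79982848e+02 -5.35876413e-03 -8.60780137e+01] [-0.25352007 -0.29412158 -3.17240494] [ 0.18303422 -0.00502809  0.01733108] 0.009358576697390129
```

View pics/s5.png

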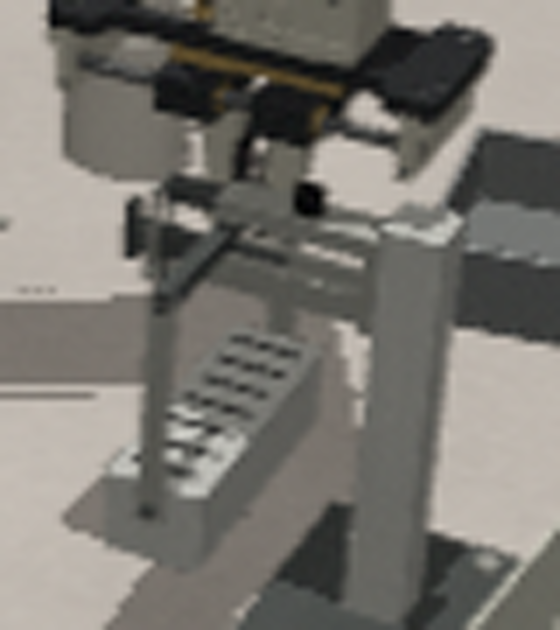

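Emit:
step_arm(
  increments=[
    [[0, 0.003, 0], [0, 0, 0], 1],
    [[0, 0.006, 0], [0, 0, 0], 1],
    [[0, 0.009, 0], [0, 0, 0], 1],
    [[0, 0.012, 0], [0, 0, 0], 1],
    [[0, 0.015, 0], [0, 0, 0], 1],
    [[0, 0.018, 0], [0, 0, 0], 1],
    [[0, 0.02, 0], [0, 0, 0], 1],
    [[0, 0.022, 0], [0, 0, 0], 1],
    [[0, 0.022, 0], [0, 0, 0], 1],
  ],
)

```text
time_s: 6.7
tcp_pos: [0.5846, 0.1803, 0.1544]
eef_rot: [-180.0, 0.0, -86.1]
contact_force: [0.5, 0.1, -3.4]
gripper_width: 0.0093
```

```bash
python3 - <<'E'
from fit2 import *
s=r.get_state();print(s['tcp_pos'],inh(s['tcp_pos']),s['eef_rot'],s['contact_force'],s['moment'],s['gripper_width'])
E
```

```text
[0.58456229 0.18030141 0.15442987] [-11.3  31.8 154.4] [-1.79998969e+02  6.94675191e-03 -8.60737805e+01] [ 0.49833642  0.05697247 -3.36005832] [ 0.12872741 -0.10014617  0.0076828 ] 0.009255061465065184
```

Emit:
step_arm(
  increments=[
    [[0, 0.002, 0], [0, 0, 0], 1],
    [[0, 0.004, 0], [0, 0, 0], 1],
    [[0, 0.006, 0], [0, 0, 0], 1],
    [[0, 0.008, 0], [0, 0, 0], 1],
    [[0, 0.009, 0], [0, 0, 0], 1],
    [[0, 0.01, 0], [0, 0, 0], 1],
    [[0, 0.01, 0], [0, 0, 0], 1],
  ],
)

```text
time_s: 7.4
tcp_pos: [0.5749, 0.1797, 0.1545]
eef_rot: [-180.0, 0.0, -86.1]
contact_force: [2.0, 0.1, -3.7]
gripper_width: 0.0096
```

```bash
python3 - <<'E'
from fit2 import *
cap('scene','scene6')
s=r.get_state();print(s['tcp_pos'],inh(s['tcp_pos']),s['eef_rot'],s['contact_force'],s['moment'],s['gripper_width'])
crop('scene6','s6',295,155,375,245,7)
E
```

```text
[0.57493287 0.17969383 0.1544977 ] [-20.9  31.9 154.5] [-1.79979726e+02  6.23879433e-03 -8.60686891e+01] [ 0.88721356 -1.02164984 -2.69864164] [ 0.22325959 -0.57445911  0.04322496] 0.009397680150169466
```

View pics/s6.png

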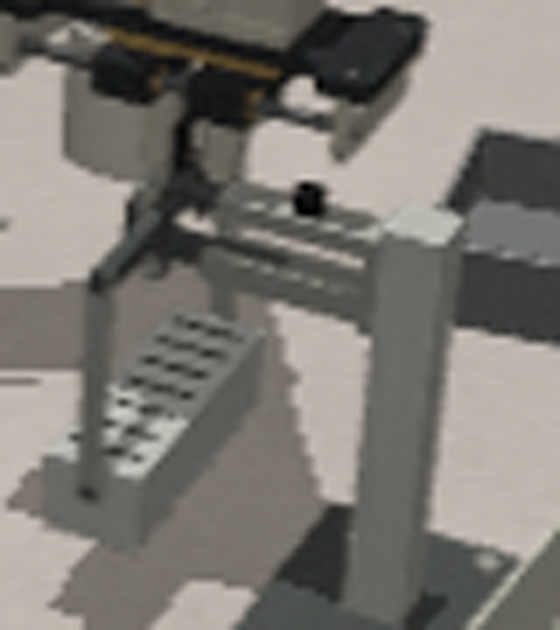

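Emit:
step_arm(
  increments=[
    [[0, 0.001, 0], [0, 0, 0], 1],
    [[0, 0.002, 0], [0, 0, 0], 1],
    [[0, 0.003, 0], [0, 0, 0], 1],
    [[0, 0.004, 0], [0, 0, 0], 1],
    [[0, 0.004, 0], [0, 0, 0], 1],
  ],
)

```text
time_s: 7.95
tcp_pos: [0.5707, 0.1793, 0.1544]
eef_rot: [-180.0, -0.0, -86.1]
contact_force: [1.4, -0.2, -3.6]
gripper_width: 0.0093
```

```bash
cat > st.py <<'E'
from fit2 import *
s=r.get_state();print(s['time_s'],s['tcp_pos'].round(4),inh(s['tcp_pos']),s['eef_rot'].round(2),s['contact_force'].round(2),s['moment'].round(3),s['gripper_width'])
E
python3 st.py
```

```text
7.95 [0.5707 0.1793 0.1544] [-25.1  31.8 154.4] [-179.99   -0.    -86.07] [ 1.36 -0.24 -3.6 ] [ 0.247 -0.694  0.02 ] 0.009327204998259321
```

Emit:
step_arm(
  increments=[
    [[0, 0.001, 0], [0, 0, 0], 1],
    [[0, 0.0015, 0], [0, 0, 0], 1],
    [[0, 0.002, 0], [0, 0, 0], 1],
    [[0, 0.002, 0], [0, 0, 0], 1],
  ],
)

```text
time_s: 8.35
tcp_pos: [0.5688, 0.1792, 0.1544]
eef_rot: [-180.0, 0.0, -86.1]
contact_force: [1.8, -1.0, -2.9]
gripper_width: 0.0094
```

```bash
python3 st.py
```

```text
8.35 [0.5688 0.1792 0.1544] [-27.1  31.8 154.4] [-179.99    0.    -86.07] [ 1.77 -1.   -2.93] [ 0.239 -0.737  0.062] 0.009378705555812801
```

Emit:
step_arm(
  increments=[
    [[0, 0.0005, 0], [0, 0, 0], 1],
    [[0, 0.001, 0], [0, 0, 0], 1],
    [[0, 0.001, 0], [0, 0, 0], 1],
  ],
)

```text
time_s: 8.65
tcp_pos: [0.5678, 0.1792, 0.1544]
eef_rot: [-180.0, 0.0, -86.1]
contact_force: [0.4, 0.6, -3.4]
gripper_width: 0.0094
```

```bash
python3 st.py
```

```text
8.65 [0.5678 0.1792 0.1544] [-28.1  31.8 154.4] [-180.      0.    -86.07] [ 0.41  0.59 -3.42] [ 0.241 -0.831  0.082] 0.009363043279656142
```

Emit:
step_arm(
  increments=[
    [[0, 0.0005, 0], [0, 0, 0], 1],
    [[0, 0.001, 0], [0, 0, 0], 1],
    [[0, 0.001, 0], [0, 0, 0], 1],
  ],
)

```text
time_s: 8.95
tcp_pos: [0.5668, 0.1791, 0.1544]
eef_rot: [-180.0, 0.0, -86.1]
contact_force: [1.8, 0.4, -4.0]
gripper_width: 0.0093
```

```bash
python3 st.py
```

```text
8.95 [0.5668 0.1791 0.1544] [-29.1  31.8 154.4] [-180.      0.    -86.07] [ 1.78  0.4  -3.99] [ 0.231 -0.889  0.061] 0.009333837504757544
```

Emit:
step_arm(
  increments=[
    [[0, 0.0005, 0], [0, 0, 0], 1],
    [[0, 0.001, 0], [0, 0, 0], 1],
    [[0, 0.001, 0], [0, 0, 0], 1],
  ],
)

```text
time_s: 9.25
tcp_pos: [0.5663, 0.1791, 0.1545]
eef_rot: [-179.9, 0.0, -86.1]
contact_force: [4.4, -0.5, -4.8]
gripper_width: 0.0094
```

```bash
python3 st.py
```

```text
9.25 [0.5663 0.1791 0.1545] [-29.6  31.8 154.5] [-1.7995e+02  1.0000e-02 -8.6070e+01] [ 4.38 -0.54 -4.83] [ 0.111 -1.853  0.104] 0.009430688624645685
```

Emit:
step_arm(
  increments=[
    [[0, -0.001, 0], [0, 0, 0], 1],
    [[0, -0.0018, 0], [0, 0, 0], 1],
    [[0, -0.0018, 0], [0, 0, 0], 1],
    [[0, -0.0018, -0.001], [0, 0, 0], 1],
    [[0, -0.0018, -0.002], [0, 0, 0], 1],
    [[0, -0.0018, -0.003], [0, 0, 0], 1],
    [[0, -0.0018, -0.004], [0, 0, 0], 1],
    [[0, -0.0018, -0.004], [0, 0, 0], 1],
  ],
)

```text
time_s: 10.05
tcp_pos: [0.5676, 0.1791, 0.1585]
eef_rot: [-180.0, 0.0, -86.1]
contact_force: [1.4, -0.5, -4.2]
gripper_width: 0.0095
```

```bash
python3 st.py
```

```text
10.05 [0.5676 0.1791 0.1585] [-28.3  31.8 158.5] [-179.99    0.    -86.08] [ 1.44 -0.48 -4.15] [ 0.127 -0.566  0.024] 0.009455433119794037
```

Emit:
step_arm(
  increments=[
    [[0, 0, -0.001], [0, 0, 0], 1],
    [[0, 0, -0.002], [0, 0, 0], 1],
    [[0, 0, -0.003], [0, 0, 0], 1],
    [[0, 0, -0.003], [0, 0, 0], 1],
  ],
)

```text
time_s: 10.45
tcp_pos: [0.5677, 0.1791, 0.1616]
eef_rot: [-180.0, 0.0, -86.1]
contact_force: [1.1, -0.5, -2.6]
gripper_width: 0.0095
```

```bash
python3 st.py
```

```text
10.45 [0.5677 0.1791 0.1616] [-28.2  31.8 161.6] [-179.99    0.    -86.07] [ 1.06 -0.48 -2.57] [ 0.183 -0.553  0.053] 0.009477411836198128
```

Emit:
step_arm(
  increments=[
    [[0, 0, -0.001], [0, 0, 0], 1],
    [[0, 0, -0.002], [0, 0, 0], 1],
    [[0, 0, -0.003], [0, 0, 0], 1],
    [[0, 0, -0.0045], [0, 0, 0], 1],
    [[0, 0, -0.006], [0, 0, 0], 1],
    [[0, 0, -0.006], [0, 0, 0], 1],
  ],
)

```text
time_s: 11.05
tcp_pos: [0.5677, 0.1792, 0.1677]
eef_rot: [-180.0, 0.0, -86.1]
contact_force: [1.1, 1.0, -2.9]
gripper_width: 0.0092
```

```bash
python3 st.py
```

```text
11.05 [0.5677 0.1792 0.1677] [-28.2  31.8 167.7] [-1.7998e+02  1.0000e-02 -8.6070e+01] [ 1.08  1.04 -2.91] [ 0.138 -0.413  0.044] 0.00920488095242822
```

Emit:
step_arm(
  increments=[
    [[0, 0, -0.002], [0, 0, 0], 1],
    [[0, 0, -0.004], [0, 0, 0], 1],
    [[0, 0, -0.006], [0, 0, 0], 1],
    [[0, 0, -0.008], [0, 0, 0], 1],
    [[0, 0, -0.008], [0, 0, 0], 1],
  ],
)

```text
time_s: 11.55
tcp_pos: [0.5678, 0.1792, 0.1758]
eef_rot: [-180.0, 0.0, -86.1]
contact_force: [-0.3, -0.2, -0.6]
gripper_width: 0.0094
```

```bash
python3 st.py
```

```text
11.55 [0.5678 0.1792 0.1758] [-28.1  31.9 175.8] [-1.7997e+02  1.0000e-02 -8.6070e+01] [-0.35 -0.2  -0.64] [ 0.102 -0.229  0.003] 0.009426442388898804
```

Emit:
step_arm(
  increments=[
    [[0, 0, -0.004], [0, 0, 0], 1],
    [[0, 0, -0.008], [0, 0, 0], 1],
    [[0, 0, -0.012], [0, 0, 0], 1],
    [[0, 0, -0.016], [0, 0, 0], 1],
    [[0, 0, -0.02], [0, 0, 0], 1],
    [[0, 0, -0.024], [0, 0, 0], 1],
    [[0, 0, -0.027], [0, 0, 0], 1],
    [[0, 0, -0.027], [0, 0, 0], 1],
  ],
)

```text
time_s: 12.35
tcp_pos: [0.5679, 0.1792, 0.2029]
eef_rot: [-180.0, 0.0, -86.1]
contact_force: [-0.6, 0.9, -3.6]
gripper_width: 0.0098
```

```bash
python3 st.py; python3 - <<'E'
from fit2 import *
cap('scene','scene7')
crop('scene7','s7',285,125,375,235,6)
E
```

```text
12.35 [0.5679 0.1792 0.2029] [-28.   31.9 202.9] [-1.7995e+02  2.0000e-02 -8.6070e+01] [-0.59  0.92 -3.58] [ 0.177 -0.102  0.008] 0.009821177596206201
```

View pics/s7.png

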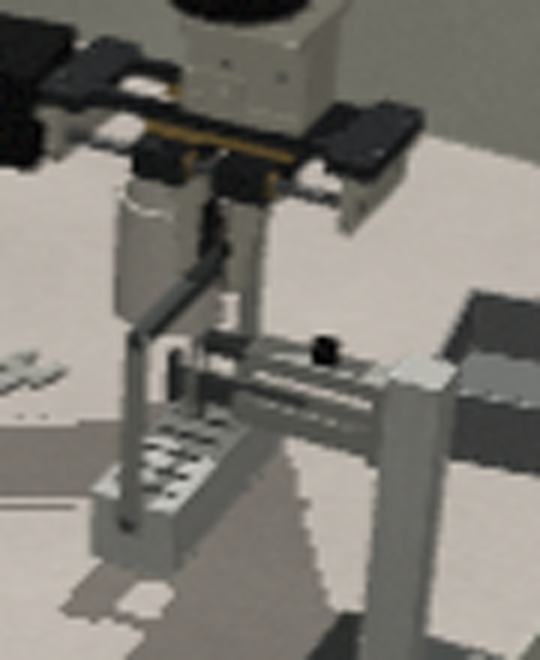

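Emit:
step_arm(
  increments=[
    [[0, 0.005, 0], [0, 0, 0], 1],
    [[0, 0.015, 0], [0, 0, 0], 1],
    [[0, 0.03, 0], [0, 0, 0], 1],
    [[0, 0.045, 0], [0, 0, 0], 1],
    [[0, 0.06, 0], [0, 0, 0], 1],
    [[0, 0.075, 0], [0, 0, 0], 1],
    [[0, 0.088, 0], [0, 0, 0], 1],
    [[0, 0.095, 0], [0, 0, 0], 1],
    [[0, 0.095, 0], [0, 0, 0], 1],
  ],
)

```text
time_s: 13.3
tcp_pos: [0.4721, 0.1727, 0.2028]
eef_rot: [-180.0, 0.0, -86.0]
contact_force: [0.3, 0.2, -2.8]
gripper_width: 0.0091
```

```bash
python3 st.py; python3 - <<'E'
from fit2 import *
from mv import *
cap('scene','scene8');cap('top','top8')
crop('scene8','s8',235,115,335,235,5)
crop('top8','t8',180,130,320,250,5)
# grasp offset: tcp in module frame ~ (0, 30) ; bar centre in hook y approx +2
g=W(C,[(0,30,0)])[0]; print('target',g,rel([g[0],g[1],.203],np.degrees(C[2])-90))
E
```

```text
13.3 [0.4721 0.1727 0.2028] [-124.1   31.9  202.8] [-1.7997e+02  3.0000e-02 -8.6030e+01] [ 0.28  0.2  -2.83] [ 0.112 -0.29  -0.014] 0.009091878247872191
target [ 0.5587521  -0.18926635  0.        ] (array([ 0.3672, -0.0604, -0.0004]), array([-0.0007,  0.0003,  0.0733]))
```

View pics/s8.png

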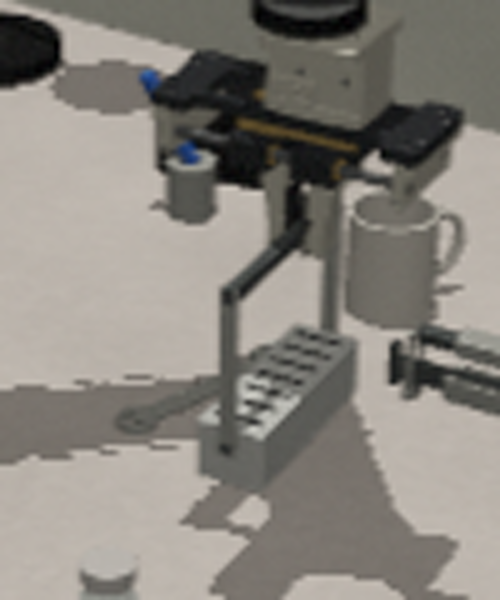

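View pics/t8.png

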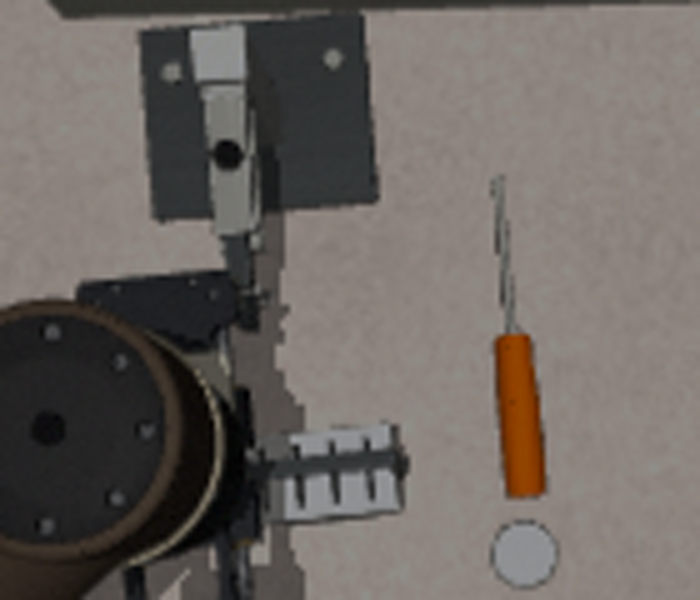

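Emit:
step_arm(
  increments=[
    [[0.02, -0.003, 0], [0, 0, 0.005], 1],
    [[0.055, -0.009, 0], [0, 0, 0.011], 1],
    [[0.095, -0.0156, 0], [0, 0, 0.019], 1],
    [[0.135, -0.0222, 0], [0, 0, 0.027], 1],
    [[0.175, -0.0288, 0], [0, 0, 0.035], 1],
    [[0.215, -0.0354, 0], [0, 0, 0.043], 1],
    [[0.255, -0.042, 0], [0, 0, 0.051], 1],
    [[0.295, -0.0485, 0], [0, 0, 0.059], 1],
    [[0.33, -0.0543, 0], [0, 0, 0.066], 1],
    [[0.355, -0.0584, 0], [0, 0, 0.071], 1],
  ],
)

```text
time_s: 14.4
tcp_pos: [0.5561, -0.1803, 0.2017]
eef_rot: [180.0, -0.0, -90.3]
contact_force: [0.7, 0.7, -2.2]
gripper_width: 0.0095
```

Emit:
step_arm(
  increments=[
    [[0.008, -0.0013, 0], [0, 0, 0.0023], 1],
    [[0.0122, -0.002, 0], [0, 0, 0.0023], 1],
    [[0.0122, -0.002, 0], [0, 0, 0.0023], 1],
    [[0.0122, -0.002, 0], [0, 0, 0.0023], 1],
    [[0.0122, -0.002, 0], [0, 0, 0.0023], 1],
  ],
)

```text
time_s: 14.9
tcp_pos: [0.5575, -0.1889, 0.2026]
eef_rot: [-180.0, 0.0, -90.2]
contact_force: [-0.6, 0.1, -2.8]
gripper_width: 0.0095
```

```bash
python3 st.py; python3 - <<'E'
from fit2 import *
from mv import *
cap('scene','scene9');cap('top','top9')
crop('scene9','s9',195,195,305,315,5)
crop('top9','t9',310,150,400,230,8)
g=W(C,[(0,30,0)])[0]; print('target',g,rel([g[0],g[1],.203],np.degrees(C[2])-90))
E
```

```text
14.9 [ 0.5575 -0.1889  0.2026] [ -63.5 -334.6  202.6] [-1.7998e+02  1.0000e-02 -9.0210e+01] [-0.64  0.12 -2.76] [ 0.177 -0.04   0.016] 0.009467725899551515
target [ 0.5587521  -0.18926635  0.        ] (array([ 0.0003, -0.0013, -0.0004]), array([-0.0005,  0.    ,  0.0006]))
```

View pics/s9.png

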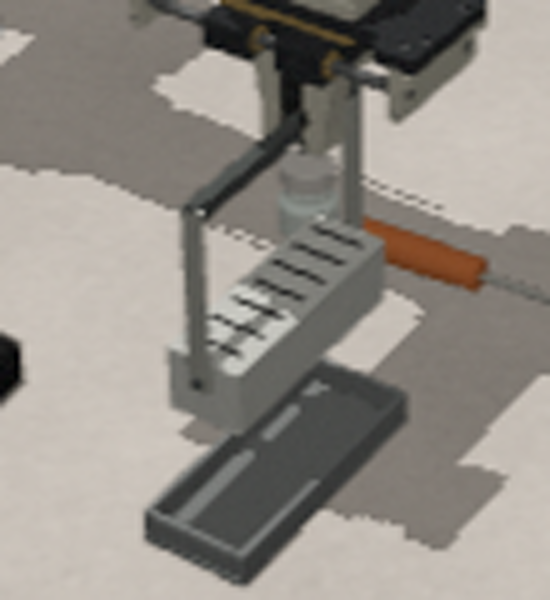

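View pics/t9.png

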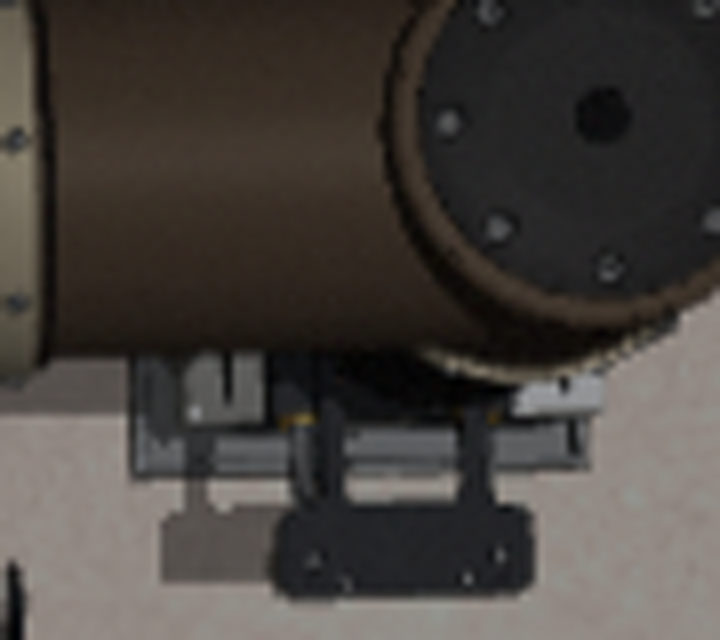

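```bash
python3 - <<'E'
from h import *
crop('scene9','s9a',222,225,282,285,12)
crop('top9','t9a',320,190,400,220,9)
E
```

```text
(no output)
```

View pics/s9a.png

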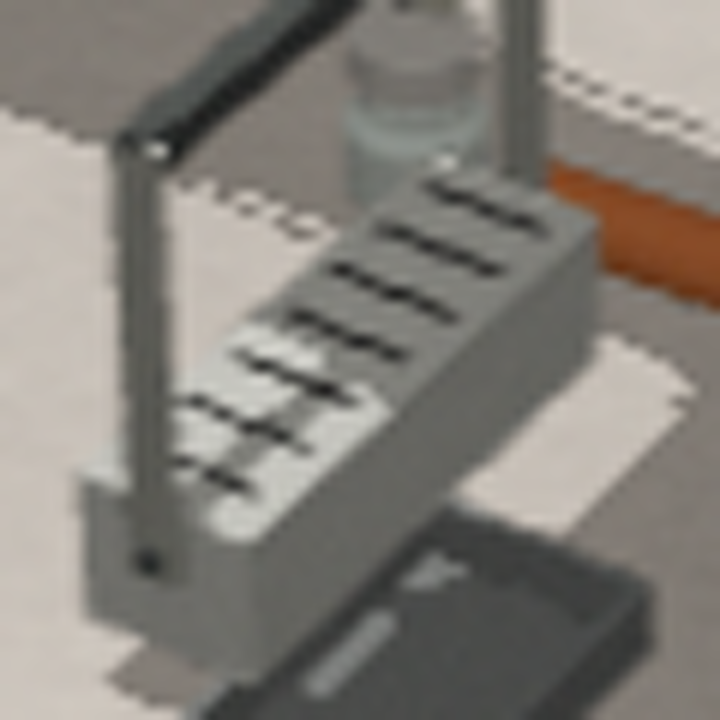

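View pics/t9a.png

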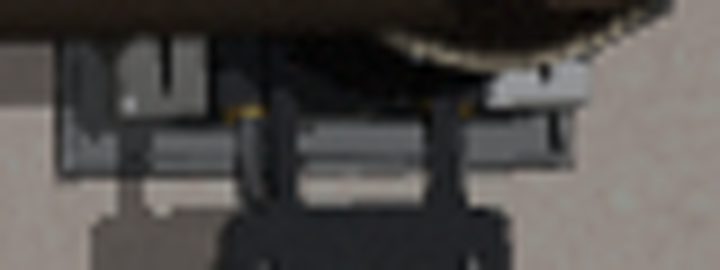

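```bash
cat > fitm.py <<'E'
from fit2 import *
from scipy.spatial.transform import Rotation as Ro
def fm(sp,tp,ns,nt,tcp):
    Sx=load(ns);Tx=load(nt)
    def MW(p,L): return Ro.from_euler('xyz',[p[4],p[5],p[3]]).apply(np.array(L,float)/1000)+p[:3]
    L1=[a for a,_ in sp];u1=t([b for _,b in sp]);L2=[a for a,_ in tp];u2=t([b for _,b in tp])
    f=lambda p:np.r_[(proj(Sx,MW(p,L1))-u1).ravel(),(proj(Tx,MW(p,L2))-u2).ravel()]
    q=least_squares(f,[tcp[0],tcp[1]-.03,tcp[2]-.1,0,0,0],loss='soft_l1',f_scale=.5,x_scale=[.01,.01,.01,.05,.05,.05])
    p=q.x;print('module',p[:3].round(4),'yaw,roll,pitch',np.degrees(p[3:]).round(2));print(f(p).reshape(-1,2).round(1).tolist())
    return p
if __name__=='__main__':
    sp=[((-25,-75,45),(82,475)),((-25,-75,0),(88,612)),((25,-75,45),(258,540)),((25,-75,0),(258,682)),((25,75,45),(602,228)),((25,75,0),(598,352)),((-25,75,45),(447,160))]
    sp=[(a,cv(b,12,222,225)) for a,b in sp]
    tp=[(a,cv(b,9,320,190)) for a,b in [((-25,75,45),(118,116)),((-25,-75,45),(588,100))]]
    p=fm(sp,tp,'scene9','top9',[.5575,-.1889,.2026]); print('cradle',C[:2],np.degrees(C[2]))
E
python3 fitm.py
```

```text
module [ 0.5583 -0.2159  0.0959] yaw,roll,pitch [ 0.73 -1.45  0.33]
[[-0.2, -0.9], [-0.4, 0.3], [-0.0, 0.0], [0.0, 0.9], [0.4, -0.6], [0.4, 1.3], [-0.8, -0.4], [-0.4, 0.1], [0.1, -0.3]]
cradle [ 0.55862522 -0.21926608] -0.24233141777966902
```

Emit:
step_arm(
  increments=[
    [[0.001, -0.0003, 0.008], [0, 0, 0], 1],
    [[0.002, -0.0005, 0.02], [0, 0, 0], 1],
    [[0.002, -0.0005, 0.033], [0, 0, 0], 1],
    [[0.002, -0.0005, 0.045], [0, 0, 0], 1],
    [[0.002, -0.0005, 0.053], [0, 0, 0], 1],
    [[0.002, -0.0005, 0.058], [0, 0, 0], 1],
    [[0.002, -0.0005, 0.058], [0, 0, 0], 1],
    [[0.002, -0.0005, 0.058], [0, 0, 0], 1],
  ],
)

```text
time_s: 15.8
tcp_pos: [0.5582, -0.1919, 0.1446]
eef_rot: [-180.0, -0.0, -90.3]
contact_force: [0.1, -0.2, -2.7]
gripper_width: 0.0093
```

```bash
python3 st.py; python3 - <<'E'
from h import *
cap('scene','scene10');cap('top','top10')
crop('scene10','s10',215,240,285,315,10)
crop('top10','t10',320,180,400,220,9)
E
```

```text
15.8 [ 0.5582 -0.1919  0.1446] [ -63.  -337.7  144.6] [-1.7998e+02 -1.0000e-02 -9.0270e+01] [ 0.14 -0.16 -2.72] [ 0.198 -0.073  0.049] 0.00934702022102923
```

View pics/s10.png

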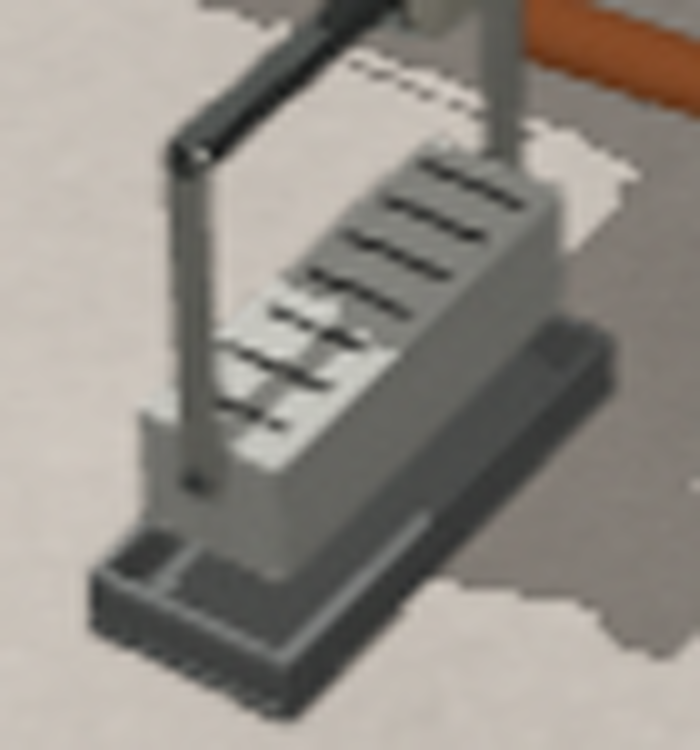

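View pics/t10.png

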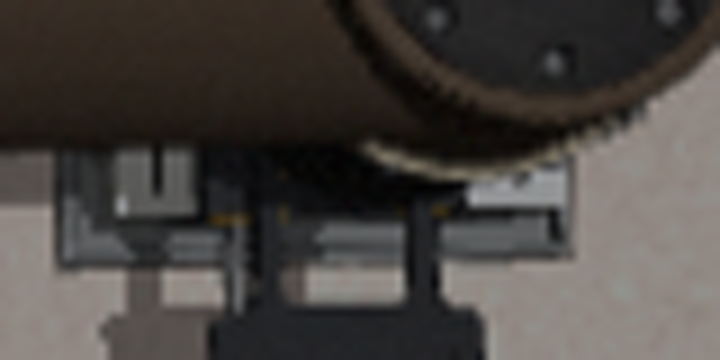

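```bash
python3 - <<'E'
from fitm import *
import fit
sp=[((-25,-75,45),(145,410)),((-25,-75,0),(148,525)),((25,-75,45),(275,470)),((25,-75,0),(278,578)),((25,75,45),(560,192)),((25,75,0),(555,305)),((-25,75,45),(438,140))]
sp=[(a,cv(b,10,215,240)) for a,b in sp]
tp=[(a,cv(b,9,320,180)) for a,b in [((-25,75,45),(113,215)),((-25,-75,45),(566,208))]]
p=fm(sp,tp,'scene10','top10',[.5582,-.1919,.1446])
# scene only cradle vs
print(proj(load('scene10'),W(C,[(-36,-87,24),(36,-87,24),(36,87,24)]))-cv([(92,572),(285,662),(612,345)],10,215,240))
print(proj(load('top10'),W(C,[(-36,87,24),(-36,-87,24)]))-cv([(60,265),(572,255)],9,320,180))
print(C)
# shadow-free: draw predicted module at tcp-based pose
E
```

```text
module [ 0.5589 -0.2194  0.0387] yaw,roll,pitch [-0.07 -0.34 -0.44]
[[-1.2, -0.4], [-0.9, 0.1], [0.2, -0.0], [0.3, 1.3], [0.9, -0.1], [1.4, 0.3], [-0.7, -0.5], [-0.3, 0.3], [0.1, -0.2]]
[[-0.73611341  0.12874237]
 [ 0.24026223  0.80658182]
 [ 0.74770183 -0.88208517]]
[[ 0.10545289 -0.08593136]
 [-0.12030034 -0.21637841]]
[ 0.55862522 -0.21926608 -0.00422948]
```

Emit:
step_arm(
  increments=[
    [[0, 0, 0.005], [0, 0, 0], 1],
    [[0, 0, 0.01], [0, 0, 0], 1],
    [[0, 0, 0.015], [0, 0, 0], 1],
    [[0, 0, 0.02], [0, 0, 0], 1],
    [[0, 0, 0.024], [0, 0, 0], 1],
    [[0, 0, 0.027], [0, 0, 0], 1],
    [[0, 0, 0.028], [0, 0, 0], 1],
    [[0, 0, 0.028], [0, 0, 0], 1],
  ],
)

```text
time_s: 16.7
tcp_pos: [0.5579, -0.1918, 0.1162]
eef_rot: [180.0, -0.0, -90.3]
contact_force: [0.7, 0.5, -2.8]
gripper_width: 0.0094
```

```bash
python3 st.py
```

```text
16.7 [ 0.5579 -0.1918  0.1162] [ -63.4 -337.6  116.2] [179.99  -0.   -90.27] [ 0.7   0.54 -2.79] [ 0.147 -0.033  0.027] 0.009366560034023308
```

Emit:
step_arm(
  increments=[
    [[0, 0, 0.001], [0, 0, 0], 1],
    [[0, 0, 0.002], [0, 0, 0], 1],
    [[0, 0, 0.003], [0, 0, 0], 1],
    [[0, 0, 0.003], [0, 0, 0], 1],
  ],
)

```text
time_s: 17.1
tcp_pos: [0.5578, -0.1918, 0.1133]
eef_rot: [180.0, 0.0, -90.3]
contact_force: [-0.2, -0.4, -2.7]
gripper_width: 0.0097
```

```bash
python3 st.py
```

```text
17.1 [ 0.5578 -0.1918  0.1133] [ -63.5 -337.5  113.3] [179.99   0.   -90.28] [-0.15 -0.39 -2.73] [ 0.169 -0.025  0.01 ] 0.009690129489243422
```

Emit:
step_arm(
  increments=[
    [[0, 0, 0.0005], [0, 0, 0], 1],
    [[0, 0, 0.001], [0, 0, 0], 1],
    [[0, 0, 0.0015], [0, 0, 0], 1],
    [[0, 0, 0.0015], [0, 0, 0], 1],
  ],
)

```text
time_s: 17.5
tcp_pos: [0.558, -0.1918, 0.1119]
eef_rot: [-180.0, -0.0, -90.3]
contact_force: [0.1, 1.0, -2.4]
gripper_width: 0.009
```

```bash
python3 st.py
```

```text
17.5 [ 0.558  -0.1918  0.1119] [ -63.2 -337.6  111.9] [-179.99   -0.    -90.27] [ 0.09  1.   -2.4 ] [ 0.218 -0.066 -0.032] 0.008991933541005687
```

Emit:
step_arm(
  increments=[
    [[0, 0, 0.0005], [0, 0, 0], 1],
    [[0, 0, 0.001], [0, 0, 0], 1],
    [[0, 0, 0.001], [0, 0, 0], 1],
  ],
)

```text
time_s: 17.8
tcp_pos: [0.5585, -0.1916, 0.1115]
eef_rot: [-179.9, -0.0, -90.3]
contact_force: [0.5, 4.0, 4.6]
gripper_width: 0.0094
```

```bash
python3 st.py
```

```text
17.8 [ 0.5585 -0.1916  0.1115] [ -62.7 -337.4  111.5] [-179.93   -0.    -90.25] [0.52 4.   4.56] [ 1.435  0.149 -0.025] 0.009441117549579324
```

```bash
python3 - <<'E'
from h import *
cap('scene','scene11');cap('top','top11')
crop('scene11','s11',215,240,285,315,10)
crop('top11','t11',320,180,400,220,9)
E
```

```text
(no output)
```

View pics/s11.png

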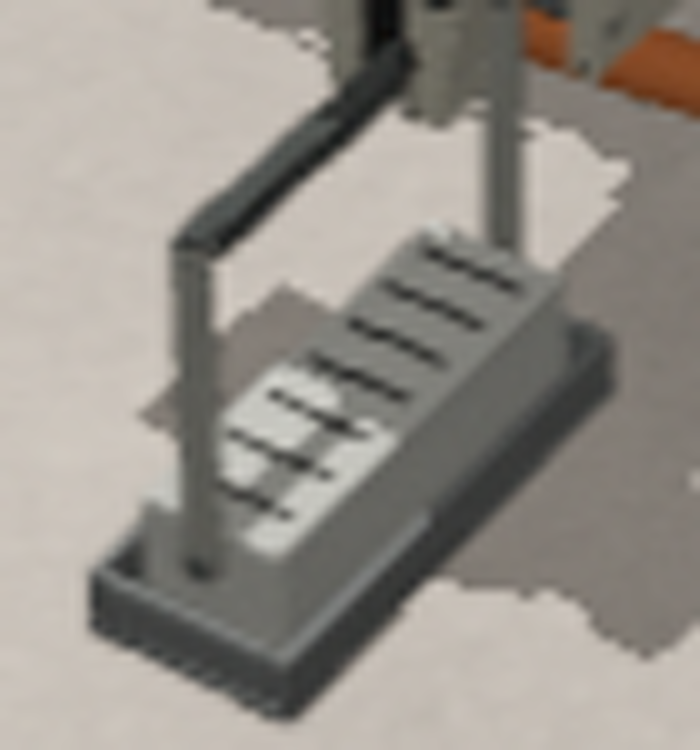

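View pics/t11.png

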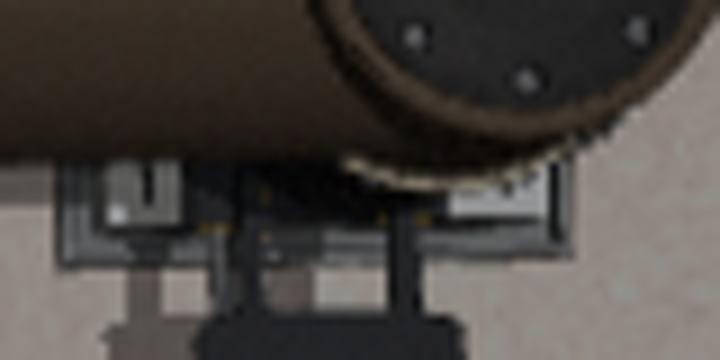

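Emit:
step_arm(
  increments=[
    [[0, 0, -0.0003], [0, 0, 0], 1],
    [[0, 0, -0.0003], [0, 0, 0], 1],
    [[0, 0, -0.0003], [0, 0, 0], 1],
    [[0, 0, -0.0003], [0, 0, 0], 1],
  ],
  force=5,
)

```text
time_s: 18.3
tcp_pos: [0.5584, -0.1917, 0.1115]
eef_rot: [-179.9, -0.0, -90.3]
contact_force: [1.3, 4.7, 5.2]
gripper_width: 0.0098
```

```bash
python3 st.py
```

```text
18.3 [ 0.5584 -0.1917  0.1115] [ -62.8 -337.5  111.5] [-179.94   -0.    -90.26] [1.29 4.72 5.2 ] [ 1.646 -0.458  0.   ] 0.009786335044003008
```

Emit:
step_arm(
  increments=[
    [[0, 0, 0], [0, 0, 0], 0.85],
    [[0, 0, 0], [0, 0, 0], 0.75],
    [[0, 0, 0], [0, 0, 0], 0.65],
    [[0, 0, 0], [0, 0, 0], 0.55],
    [[0, 0, 0], [0, 0, 0], 0.5],
    [[0, 0, 0], [0, 0, 0], 0.5],
  ],
)

```text
time_s: 18.9
tcp_pos: [0.5578, -0.1918, 0.111]
eef_rot: [180.0, -0.0, -90.3]
contact_force: [-0.4, 0.0, -1.3]
gripper_width: 0.0427
```

```bash
python3 st.py
```

```text
18.9 [ 0.5578 -0.1918  0.111 ] [ -63.5 -337.6  111. ] [179.98  -0.   -90.28] [-0.44  0.02 -1.31] [ 0.066 -0.06   0.021] 0.04271176787193496
```

Released, so I'll retreat straight up and check.

Emit:
step_arm(
  increments=[
    [[0, 0, -0.01], [0, 0, 0], 0.5],
    [[0, 0, -0.03], [0, 0, 0], 0.5],
    [[0, 0, -0.06], [0, 0, 0], 0.5],
    [[0, 0, -0.1], [0, 0, 0], 0.5],
    [[0, 0, -0.13], [0, 0, 0], 0.5],
    [[0, 0.04, -0.14], [0, 0, 0], 0.5],
    [[0, 0.08, -0.14], [0, 0, 0], 0.5],
    [[0, 0.11, -0.14], [0, 0, 0], 0.5],
    [[0, 0.11, -0.14], [0, 0, 0], 0.5],
    [[0, 0.11, -0.14], [0, 0, 0], 0.5],
  ],
)

```text
time_s: 19.9
tcp_pos: [0.4478, -0.1914, 0.2526]
eef_rot: [-179.8, -0.0, -90.3]
contact_force: [-0.2, 0.0, 0.2]
gripper_width: 0.0439
```

```bash
python3 st.py; python3 - <<'E'
from h import *
cap('scene','scene12');cap('top','top12')
crop('scene12','s12',215,240,285,315,8)
crop('top12','t12',310,160,400,230,7)
E
```

```text
19.9 [ 0.4478 -0.1914  0.2526] [-173.1 -329.6  252.6] [-1.7985e+02 -1.0000e-02 -9.0270e+01] [-0.21  0.04  0.21] [ 0.063 -0.118 -0.034] 0.043892360718539115
```

View pics/s12.png

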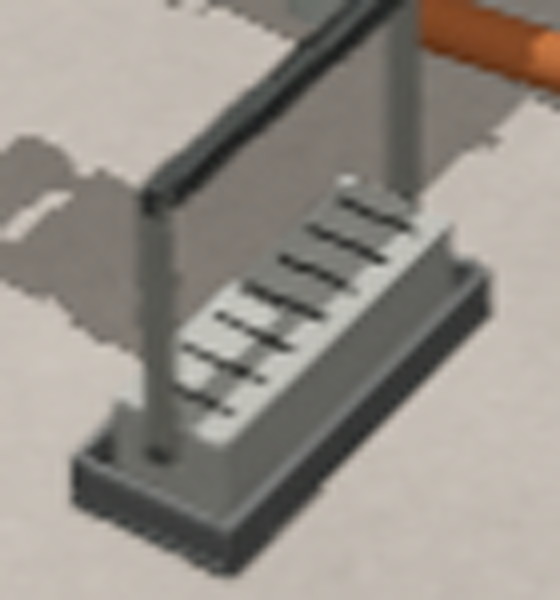

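View pics/t12.png

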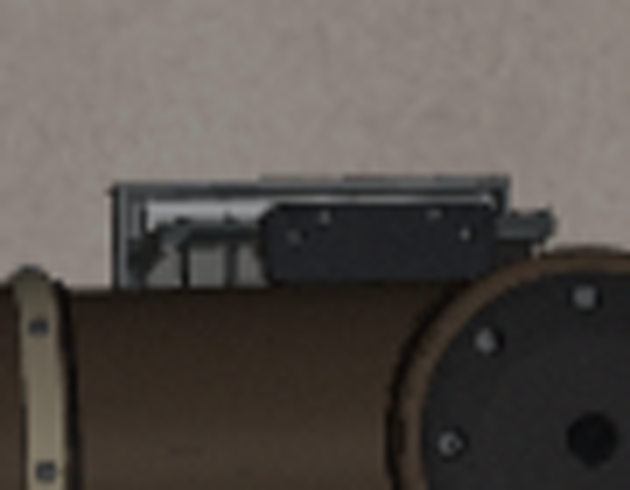

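View pics/top12.png

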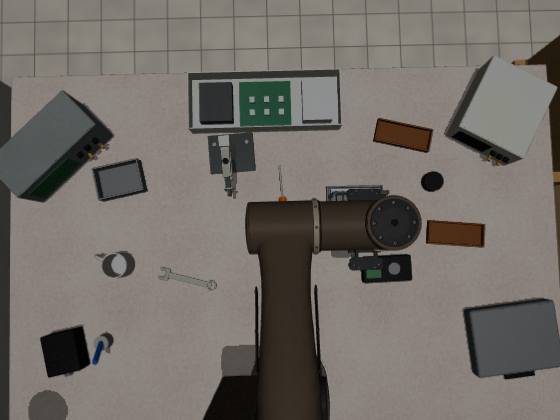

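```bash
python3 - <<'E'
from fit2 import *
S=load('scene12')
u=cv([(118,405),(225,445),(450,228),(345,180)],8,215,240)
L=np.array([(-25,-75,50),(25,-75,50),(25,75,50),(-25,75,50)],float)
print((proj(S,W(C,L))-u).round(1))
L[:,2]+=6; print((proj(S,W(C,L))-u).round(1))
E
```

```text
[[-1.1 -1. ]
 [-0.3  0.6]
 [ 0.6 -0.7]
 [ 0.1 -0.4]]
[[-1.2 -2.6]
 [-0.3 -1. ]
 [ 0.6 -2.2]
 [ 0.1 -1.9]]
```

The module's corners match the flat-on-floor position to about 1 px, and with no tilt pattern, so I'm handing in.

```bash
python3 -c "
from plant import r
print(r.close_job()); print(r.get_state()['time_s'])"
```

```text
the job is handed in; nothing more can be done
None
the job is handed in; nothing more can be done
```

The power module is standing upright in the grey cradle, released, and the job is handed in at about 20 s of the 58 s allowed.

**What I did:** I gripped the bail about 30 mm to the side of the hook. I raised it 3 mm off the seat and slid it outward against the keeper until it touched the nose, about 4–5 N on the wrist sensor. Then I backed off about 1 mm and lifted 51 mm past the guard. The keeper sprang shut behind it. I lowered the module until I felt the cradle floor (about 5 N), opened the gripper and moved away.

**Last checks:**
- **Placement:** in the final picture the box corners fit the "flat on the cradle floor" position to about 1 px, with the cradle walls showing around it. I felt the floor at the height I had predicted.
- **Clear of the robot:** the wrist force was about zero after I let go, and the gripper was well clear.
- **Other objects:** the last top picture shows the bystanders in view where they were. The arm hides the jar and most of the screwdriver in that picture; I only carried the module over them, about 40 mm above the jar's top.

**What disagreed:**
- **Gripper height:** the fingertips were about 20–25 mm higher than the reported tool position. My first, gentle close went above the bar and touched nothing. I went lower and the second grip held.
- **Sideways position over the cradle:** two estimates differed by about 3 mm. A second look just above the cradle put it within 0.5 mm.

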